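# Stand the tipped oil bottle up and close the row in the kitchen lane

### The job

The square oil bottle has tipped over in the lane tray on the counter. Stand it upright on the lane floor again, setting it down gently without letting it drop, then use it to push the two jars on the end-board side up to the end board and press the row together firmly but not hard (about 15 N), so that board, jars and bottle end up standing tight in one line. Leave the jar at the open end and the mug alone.

Things in the scene. Friction and masses are not known exactly. Their poses are not given: they have to be found in the camera images.
- tray: Fixed shallow wooden lane tray on the counter. Origin: centre of its underside; z up; y along it (480 mm), x across (140 mm outside, 124 mm between the lips). Floor top 8 mm above the counter; lips 8 mm thick, rising 10 mm above the floor; end board at the +y end 12 mm thick, 60 mm above the counter; the -y end is open.
- bottle: Square glass bottle, 145 mm long, 0.25 to 0.47 kg, lying on a flat side along the lane, cap to the end board. Origin: centre of its base; z runs from base to cap (up when standing). Body 54 x 54 mm to z = 100, faces square to its x and y; shoulder tapers from radius 23 at z = 100 to 12 at z = 125; steel cap radius 11.5 up to z = 145. Centre of mass about 55 mm from the base.
- jar_low: Low round white jar, radius 27 mm, 62 mm high with its wooden lid, 0.28 kg, standing loose in the lane between bottle and end board. Origin: centre of its underside; z up. It may change places with jar_high. The two jars together resist sliding with a few newtons; once the row is up against the end board it gives no further.
- jar_high: Round white jar, radius 27 mm, 74 mm high with its wooden lid, 0.3 kg, standing loose in the lane between bottle and end board. Origin: centre of its underside; z up. It may change places with jar_low.
- jar_end: Round white jar like jar_low (radius 27 mm, 62 mm high), alone at the open (-y) end of the lane, behind the base of the lying bottle. Leave it alone. Origin: centre of its underside; z up.
- mug: White mug, 80 mm across, 90 mm high, on the counter beyond the tray. Leave it alone. Origin: centre of its underside; z up.
Mind the look-alikes: they are no part of the job. Leave any black or orange look-alike of the jar_high alone.

How it is judged (in metres and radians):
On the way:
1. with the bottle upright, the row is pressed together against the end board: bottle on jar with over 8 N (angle between bottle's own z axis and vertical below 0.1 rad and (contact force between bottle and jar_low above 8 N or contact force between bottle and jar_high above 8 N) and (horizontal distance between bottle and jar_low below 0.0595 m or horizontal distance between bottle and jar_high below 0.0595 m) and horizontal distance between jar_low and jar_high below 0.058 m and y of any of jar_low, jar_high in the frame of tray above 0.197 m), for 0.1 s.
At the end, for the whole second after the job is handed in: Bottle and jars upright (within 3.4 degrees), at rest on the lane floor, all within 20 mm of its centre line; far jar within 4 mm of the end board, jars at most 58 mm and bottle and near jar at most 59.5 mm apart, axis to axis (54 mm is touching); jar_end and mug within 10 mm of their starts (angle between each of bottle, jar_low, jar_high, jar_end's own z axis and vertical below 0.06 rad and z of bottle in the frame of tray between 0.004 and 0.012 m and x of bottle in the frame of tray between -0.02 and 0.02 m and x of jar_low in the frame of tray between -0.02 and 0.02 m and x of jar_high in the frame of tray between -0.02 and 0.02 m and (horizontal distance between bottle and jar_low below 0.0595 m or horizontal distance between bottle and jar_high below 0.0595 m) and horizontal distance between jar_low and jar_high below 0.058 m and y of any of jar_low, jar_high in the frame of tray above 0.197 m and linear speed of each of bottle, jar_low, jar_high below 0.02 m/s and distance of each of jar_end, mug from where it was at the start of the episode below 0.01 m).
It fails at once if the bottle is dropped or topples: it moves faster than 0.4 m/s with no finger touching it (a fall of about 8 mm) (linear speed of bottle above 0.4 m/s and contact force between the fingers and bottle below 0.05 N).
It fails at once if the bottle is slammed onto the tray (over 60 N) (contact force between bottle and tray above 60 N).
It fails at once if the bottle presses on a jar with over 60 N (contact force between bottle and jar_low above 60 N or contact force between bottle and jar_high above 60 N or contact force between bottle and jar_end above 60 N).
It fails at once if the jar at the open end or the mug is moved more than 10 mm (distance of any of jar_end, mug from where it was at the start of the episode above 0.01 m).
It also fails if it takes over 51 s, if anything falls off the work surface, if the arm or the gripper's body presses on something with over 40 N, if the wrist force passes 120 N, or if a joint passes its speed limit or range.

### The arm

A 6-joint arm with a two-finger parallel gripper is mounted at the origin on the work surface. World frame = base frame: x ahead of the robot, y to its left, z up, the work surface at z = 0. Lengths are in m, angles in degrees, forces in N, time in s.
With the tool pointing down it reaches from about 0.4 to 0.825 m from the base axis. Payload 7 kg.
Tool frame: the origin (TCP) lies midway between the tips of the shut fingers; the grasp point (between the pads) lies r.hold_point_z behind it (r.hold_point_z is the distance from the TCP to the grasp point, in m); z points along the fingers, x is the direction in which the jaws open and shut, and the axes are right-handed (so a half turn about z gives the same grasp; the last joint's range is limited). The gripper opens to 88 mm and grips with 3 to 60 N. Pads are 19 mm wide; open, the fingers measure 130 mm over their backs; the gripper's body (78 mm by 193 mm) begins 47 mm behind the grasp point.
Start: joints at [-53.852, 20.546, 0.682, 0, -70.136, -16.507], TCP at [0.227, -0.636, 0.227] pointing down, gripper open.
Joint ranges: [-176.03, 176.03], [-82.01, 121.73], [-58.28, 71.71], [-173.87, 95.51], [-174.79, -0.11], [-173.66, 173.66]. Speed limits (degrees/s): [136.94, 136.94, 172.46, 180, 180, 180].

### API

Orientations are given as [roll, pitch, yaw] about the fixed x, y, z axes, in that order (R = Rz(yaw) Ry(pitch) Rx(roll)).
In Python, from plant import get_state, viewer, close_job, r gives the robot as it stands.
- The arm moves only by the tool apply_moves, never from a script. Its argument "plan" is a list of rows, each a list of 3 entries, a list of its own where there are three numbers: the closure in counts, from 0 (fully open) to 255 (shut), then the shift along the tool's x, y, z in units of 50 mm (1.0 is 50 mm), then the turn about the tool's z in units of 6 degrees (1.0 is 6 degrees). A call has 1 to 12 rows; each row shifts and turns the commanded pose from where the row before left it, along the tool's axes as they then stand; what a row does not reach is not made up. A row lasts 1/8 s, in which the tool goes at most 62.5 mm and 10.7 degrees, less where a joint would pass 70% of its speed; a pose out of reach is approached as far as the arm can. A call is refused whole if a number of a shift passes 1 or a number of a turn 1, either way. A call with a gripper value outside its range is refused whole. The fingers move at their own pace and stop on an object; "squeeze" is the grip in N (left out, the last holds). Time passes only in rows, so rows that do not move let the fingers close. It gives the time, the measured TCP pose, the force and the opening at its end, in the units of the state.
- get_state(): the state, without advancing time (a new reading comes with each control period).
- viewer.capture(name): name is "scene" or "top" or "wrist"; returns a dict with "frame" (400x640x3 uint8, blue, green, red), "K" (3x3 intrinsics, pixels), "R" (3x3) and "t" (3): a world point X has camera coordinates R X + t; the wrist camera has in their place "mount" (4x4, takes a point from camera to tool coordinates, whose origin is the TCP and whose axes are the tool frame's). Camera axes: x right, y down, z forward; pixel columns grow to the right and rows downward; lengths in m; the calibration is good to about 2 mm. The wrist camera is an equidistant fisheye: a pixel r from the principal point sees the ray r / f radians off the axis. A picture is of the moment at which its call begins: read the wrist's pose just before it. There is no depth.
- close_job(): hands the job in, once; it reports no verdict.
The state is a dict: "time_s": time; "joints": joint angles; "qd": joint speeds; "joint_torque": joint torques, N m; "tcp_pos": TCP position; "eef_rot": TCP orientation; "contact_force": force on the tool from outside, world axes, zero at the start; "moment": the same for the moment, N m; "gripper_width": finger opening in m.
Only numpy, scipy, OpenCV 4.12 (cv2) and the standard library are available. Lean on these libraries where they do the work, as an engineer would, in place of code of your own. Each camera call takes 0.05 s, during which the arm holds its last target.

## Working session

There is one attempt and no reset: what is moved stays moved. The work goes in short steps, Python scripts to look and compute and a tool call to move; the robot and the scene stay as the last step left them, time stands still between calls to the robot, and variables do not carry over. Pictures are saved under pics/ and viewed, and the job is handed in when it is done.

Besides the shell and the picture viewer there is one more tool, called after "Emit:" by a JSON object that holds its "op" and its "data". apply_moves: Moves the arm, as the interface text tells. Its arguments: {"type":"object","properties":{"plan":{"type":"array","items":{"type":"array"}},"squeeze":{"type":"number"}},"required":["plan"]}

```bash
mkdir -p pics; ls; python3 - <<'E'
from plant import get_state, viewer, r
import cv2,numpy as np,pickle
s=get_state();print(s, r.hold_point_z, [a for a in dir(r) if a[0]!='_'])
D={}
for n in("scene","top"):
    c=viewer.capture(n);D[n]=c;cv2.imwrite(f"pics/{n}0.png",c["frame"]);print(n,c["K"],c["R"],c["t"])
pickle.dump(D,open("c0.pkl","wb"))
E
```

```text
pics
{'time_s': 0.0, 'joints': array([-5.38541653e+01,  2.05917205e+01,  6.33352783e-01, -1.95798514e-02,
       -7.01352795e+01, -1.65055603e+01]), 'qd': array([-0.06351002, -0.0297905 , -0.04730811,  0.02019184, -0.02982402,
        0.05404468]), 'joint_torque': array([ 1.08488846e-04, -5.82706475e+01,  2.93060589e+01,  6.99741259e+00,
        6.76023628e-03, -2.32443081e-04]), 'tcp_pos': array([ 0.22666899, -0.63528454,  0.22561796]), 'eef_rot': array([-1.79991039e+02, -9.50179974e-02,  1.09633599e+02]), 'contact_force': array([ 0.39651038,  0.75721757, -0.63549292]), 'moment': array([-0.00474136,  0.02397019,  0.00540518]), 'gripper_width': 0.08773684318231952} 0.0188 ['Unreachable', 'hold_point_z']
scene [[429.83403871   0.         318.99492238]
 [  0.         429.83403871 200.09736331]
 [  0.           0.           1.        ]] [[-0.88311235  0.46876313 -0.01933128]
 [ 0.29636008  0.5254284  -0.79755608]
 [-0.36370768 -0.71006065 -0.60293499]] [ 0.51028924 -0.1361973   0.92785814]
top [[403.96476577   0.         318.0254878 ]
 [  0.         403.96476577 202.36307131]
 [  0.           0.           1.        ]] [[-0.00541215 -0.99995595  0.00766857]
 [-0.99897986  0.00506274 -0.0448733 ]
 [ 0.0448325  -0.00790361 -0.99896325]] [0.00534055 0.56690369 0.9091104 ]
```

View pics/scene0.png

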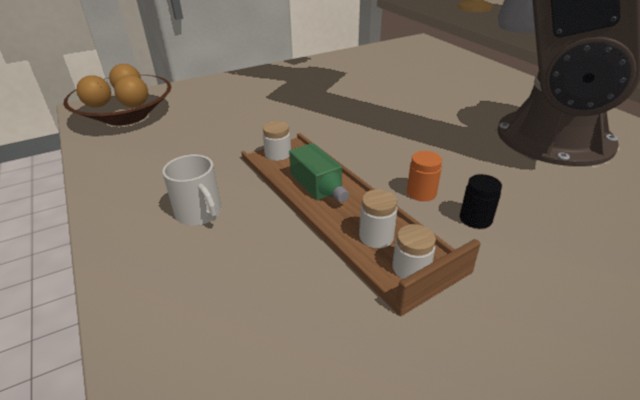

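View pics/top0.png

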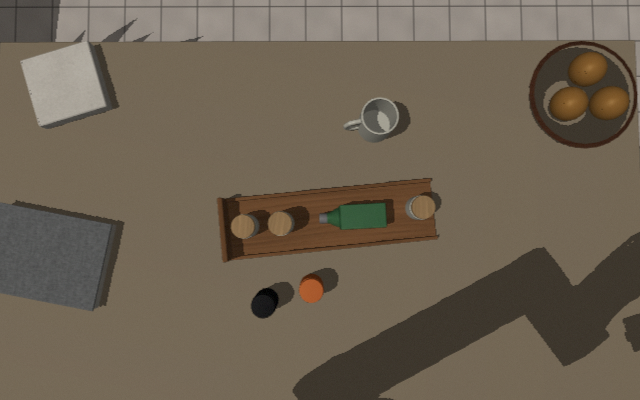

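The scene view shows the end board at the lower right, with white jars at (414,250) and (378,215). The green bottle is at (318,172) and jar_end at (277,142). The mug is at (192,190). The look-alikes at (425,176) orange and (480,202) black stand outside the tray and are to be left alone. Next I measure.

```bash
cat > h.py <<'E'
import numpy as np,cv2
def ray(c,u,v):
    d=np.linalg.inv(c["K"])@np.array([u,v,1.]);R=np.array(c["R"]);t=np.array(c["t"]).ravel()
    return -R.T@t, R.T@d
def onz(c,u,v,z):
    o,d=ray(c,u,v);return o+d*(z-o[2])/d[2]
def proj(c,X):
    p=np.array(c["R"])@np.asarray(X,float)+np.array(c["t"]).ravel();q=c["K"]@p;return q[:2]/q[2]
def tri(a,pa,b,pb):
    o1,d1=ray(a,*pa);o2,d2=ray(b,*pb);A=np.c_[d1,-d2];s=np.linalg.lstsq(A,o2-o1,rcond=None)[0]
    p,q=o1+s[0]*d1,o2+s[1]*d2;return (p+q)/2,np.linalg.norm(p-q)
def green(f):
    h=cv2.cvtColor(f,cv2.COLOR_BGR2HSV);return cv2.inRange(h,(50,90,30),(90,255,255))
E
python3 - <<'E'
import pickle,cv2,numpy as np
D=pickle.load(open('c0.pkl','rb'))
t=D['top']['frame'][165:275,205:455];s=D['scene']['frame'][110:310,220:490]
cv2.imwrite('pics/t_crop.png',cv2.resize(t,None,fx=3.2,fy=3.2,interpolation=cv2.INTER_CUBIC))
cv2.imwrite('pics/s_crop.png',cv2.resize(s,None,fx=2.9,fy=2.9,interpolation=cv2.INTER_CUBIC))
from h import *
for n in D:
    m=green(D[n]['frame']);cs,_=cv2.findContours(m,0,2);c=max(cs,key=cv2.contourArea);print(n,cv2.minAreaRect(c),cv2.boundingRect(c))
E
```

```text
scene ((316.2500305175781, 174.75001525878906), (48.08325958251953, 33.23401641845703), 45.0) (291, 161, 50, 38)
top ((356.47174072265625, 215.9061279296875), (24.30579376220703, 58.60026931762695), 87.27368927001953) (327, 203, 60, 26)
```

View pics/t_crop.png

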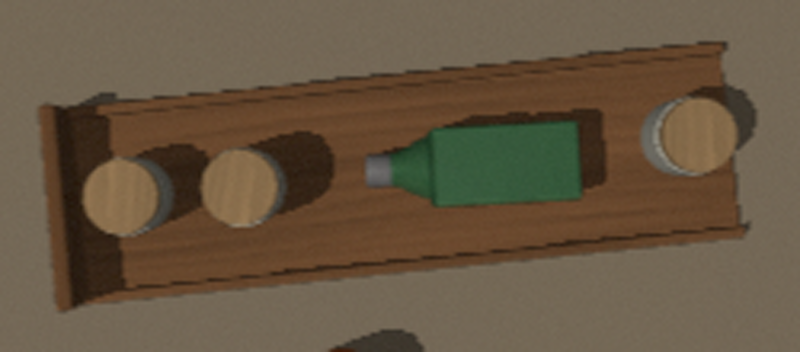

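View pics/s_crop.png

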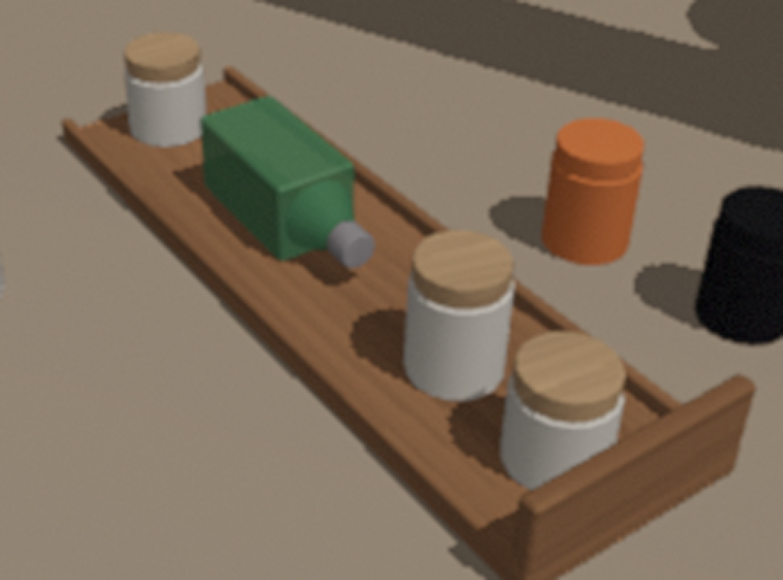

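The near jar (crop pixel 240,188) is jar_high, and the far jar (121,197) next to the board is jar_low. The bottle's top face spans crop pixels (431,128) to (580,202), and its cap is at (380,170).

```bash
python3 - <<'E'
import pickle
from h import *
D=pickle.load(open('c0.pkl','rb'));c=D['top'];s=D['scene']
P=lambda x,y,z:onz(c,205+x/3.2,165+y/3.2,z)
a,b=P(724,42,.018),P(748,235,.018);e,f=P(40,107,.06),P(62,309,.06)
print('open corners',a,b,'board',e,f)
m0=(a+b)/2;m1=(e+f)/2;L=m1-m0;L[2]=0;print('len',np.linalg.norm(L));ey=L/np.linalg.norm(L);ex=np.array([ey[1],-ey[0],0])
org=(m0+m1)/2;org[2]=0;print('yaw',np.degrees(np.arctan2(-ex[1]*-1,ex[0])),'org',org,'ey',ey,'ex',ex, 'width',(a-b)@ex,(e-f)@ex)
def T(p):
    d=p-org;return np.round([d@ex,d@ey,p[2]],4)
np.savez('tray.npz',org=org,ex=ex,ey=ey)
for n,x,y,z in[('jhigh',240,188,.082),('jlow',121,197,.070),('jend',699,135,.070),('cap tip',367,171,.035),('cap/sh',390,171,.035),('b1',434,128,.062),('b2',435,207,.062),('b3',578,122,.062),('b4',581,199,.062)]:
    p=P(x,y,z);print(n,T(p),np.round(p,4),'scene px',proj(s,p))
E
```

```text
open corners [ 0.62069218 -0.25602708  0.018     ] [ 0.48351393 -0.27058062  0.018     ] board [0.57439629 0.21999137 0.06      ] [0.43860629 0.20448212 0.06      ]
len 0.47772207047176585
yaw 5.477604767342423 org [ 0.52930217 -0.02553355  0.        ] ey [-0.09545667  0.99543359  0.        ] ex [0.99543359 0.09545667 0.        ] width 0.13794106837686693 0.13665038727037612
jhigh [0.0003 0.1092 0.082 ] [0.5192 0.0832 0.082 ] scene px [379.79341717 197.34418093]
jlow [0.0023 0.1896 0.07  ] [0.5135 0.1634 0.07  ] scene px [416.35228128 234.03542106]
jend [ 0.0046 -0.1988  0.07  ] [ 0.5529 -0.223   0.07  ] scene px [276.23845871 125.97077702]
cap tip [0.0032 0.0244 0.035 ] [ 0.5301 -0.001   0.035 ] scene px [343.65149528 195.5854844 ]
cap/sh [0.0016 0.0085 0.035 ] [ 0.5301 -0.0169  0.035 ] scene px [338.8751945  190.67024929]
b1 [ 0.0274 -0.0232  0.062 ] [ 0.5588 -0.046   0.062 ] scene px [315.45144765 173.68723475]
b2 [-0.0256 -0.0184  0.062 ] [ 0.5055 -0.0463  0.062 ] scene px [342.79639737 165.13986669]
b3 [ 0.0216 -0.1205  0.062 ] [ 0.5623 -0.1434  0.062 ] scene px [289.13455504 148.61939673]
b4 [-0.0302 -0.1169  0.062 ] [ 0.5104 -0.1448  0.062 ] scene px [313.94737511 141.31288906]
```

Emit:
{"op": "apply_moves", "data": {"plan": [[120, [0.8, 0.8, 0], 0], [120, [0.8, 0.8, 0], 0], [120, [0.8, 0.8, 0], 0], [120, [0.8, 0.8, 0], 0], [120, [0.8, 0.8, 0], 0], [120, [0.8, 0.8, 0], 0], [120, [0.8, 0.8, 0], 0], [120, [0.8, 0.8, 0], 0], [120, [0.8, 0.8, 0], 0], [120, [0.8, 0.8, 0], 0], [120, [0.8, 0.8, 0], 0], [120, [0.8, 0.8, 0], 0]], "squeeze": 10}}

```text
time_s: 1.6
tcp_pos: [0.5179, -0.0204, 0.2265]
eef_rot: [-180.0, -0.0, 109.7]
contact_force: [0.6, -1.0, 0.4]
gripper_width: 0.0467
```

Emit:
{"op": "apply_moves", "data": {"plan": [[120, [0, 0, 0], -1], [120, [0, 0, 0], -1], [120, [0, 0, 0], -1], [120, [0, 0, 0], -1], [120, [0, 0, 0], -1], [120, [0, 0, 0], -1], [120, [0, 0, 0], -1], [120, [0, 0, 0], -1], [120, [0, 0, 0], -1], [120, [0, 0, 0], -1], [120, [0, 0, 0], -1], [120, [0, 0, 0], -1]]}}

```text
time_s: 3.1
tcp_pos: [0.5173, -0.0223, 0.2262]
eef_rot: [-180.0, -0.0, -178.2]
contact_force: [0.2, 0.5, 0.2]
gripper_width: 0.0465
```

Emit:
{"op": "apply_moves", "data": {"plan": [[120, [-0.27, 0.25, 0.7], -0.1], [120, [0, 0, 0.7], 0], [120, [0, 0, 0.7], 0], [120, [0, 0, 0], 0]]}}

```text
time_s: 3.6
tcp_pos: [0.5286, -0.01, 0.1191]
eef_rot: [-179.9, -0.3, -177.8]
contact_force: [0.6, -0.0, 0.5]
gripper_width: 0.046
```

```bash
python3 - <<'E'
from plant import get_state, viewer
import cv2
s=get_state();print(s['tcp_pos'],s['eef_rot'])
for n in('wrist','top'):
    c=viewer.capture(n);cv2.imwrite(f'pics/{n}1.png',c['frame'])
    if n=='wrist':print(c['K'],c['mount'])
E
```

```text
[ 0.52859644 -0.009982    0.11912655] [-179.92355536   -0.33410544 -177.78081352]
[[309.70691629   0.         311.08850885]
 [  0.         309.70691629 196.18416171]
 [  0.           0.           1.        ]] [[ 9.99999970e-01 -1.09434405e-04 -2.19522821e-04  6.90644008e-04]
 [ 1.62804422e-04  9.65526825e-01  2.60303521e-01 -6.96761591e-02]
 [ 1.83469011e-04 -2.60303549e-01  9.65526814e-01 -1.57737471e-01]
 [ 0.00000000e+00  0.00000000e+00  0.00000000e+00  1.00000000e+00]]
```

View pics/wrist1.png

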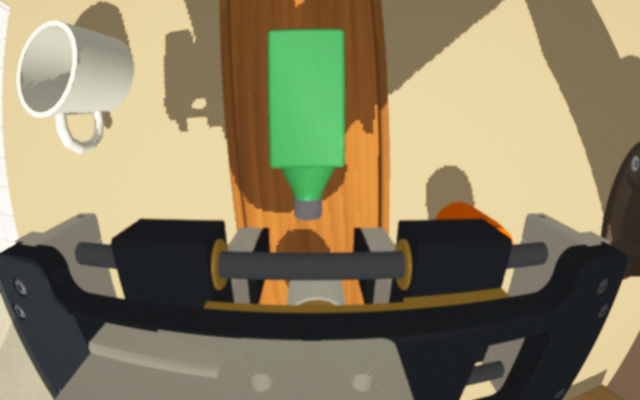

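View pics/top1.png

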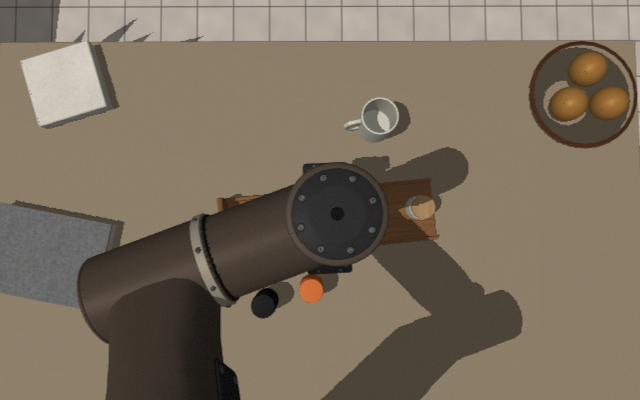

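```bash
cat >> h.py <<'E'
from scipy.spatial.transform import Rotation as Ro
def wray(c,s,u,v):
    K=c['K'];a=np.array([(u-K[0,2])/K[0,0],(v-K[1,2])/K[1,1]]);th=np.linalg.norm(a)
    d=np.r_[a/th*np.sin(th),np.cos(th)] if th>0 else np.array([0,0,1.])
    M=np.array(c['mount']);R=Ro.from_euler('xyz',s['eef_rot'],degrees=True).as_matrix()
    return R@M[:3,3]+s['tcp_pos'],R@M[:3,:3]@d
def wz(c,s,u,v,z):
    o,d=wray(c,s,u,v);return o+d*(z-o[2])/d[2]
E
python3 - <<'E'
from plant import get_state, viewer
from h import *
s=get_state();c=viewer.capture('wrist')
for n,u,v,z in[('tip',308,219,.035),('root',307,202,.035),('bl',269,30,.062),('br',343,30,.062),('sl',270,166,.062),('sr',344,166,.062)]:print(n,wz(c,s,u,v,z))
E
```

```text
tip [0.53250586 0.00675021 0.035     ]
root [ 0.53386912 -0.0080385   0.035     ]
bl [ 0.56520526 -0.13980353  0.062     ]
br [ 0.51340592 -0.14151996  0.062     ]
sl [ 0.56129289 -0.04162354  0.062     ]
sr [ 0.50832582 -0.04366278  0.062     ]
```

Emit:
{"op": "apply_moves", "data": {"plan": [[120, [-0.07, 0.04, 0.5], 0], [120, [0, 0, 0.5], 0], [120, [0, 0, 0.5], 0], [120, [0, 0, 0.46], 0], [120, [0, 0, 0], 0]]}}

```text
time_s: 4.38
tcp_pos: [0.5341, -0.0073, 0.0237]
eef_rot: [-180.0, -0.0, -177.8]
contact_force: [-0.2, 0.3, 1.0]
gripper_width: 0.0464
```

```bash
python3 - <<'E'
from plant import get_state, viewer
import cv2
s=get_state();print(s['tcp_pos'],s['eef_rot'],s['contact_force'])
a=viewer.capture('wrist')['frame'];b=viewer.capture('scene')['frame']
cv2.imwrite('pics/w2.png',a);cv2.imwrite('pics/s2.png',b)
E
```

```text
[ 0.5341018  -0.00733662  0.02365539] [-1.79983363e+02 -4.59716621e-02 -1.77760173e+02] [-0.20544177  0.28262084  0.98398177]
```

View pics/w2.png

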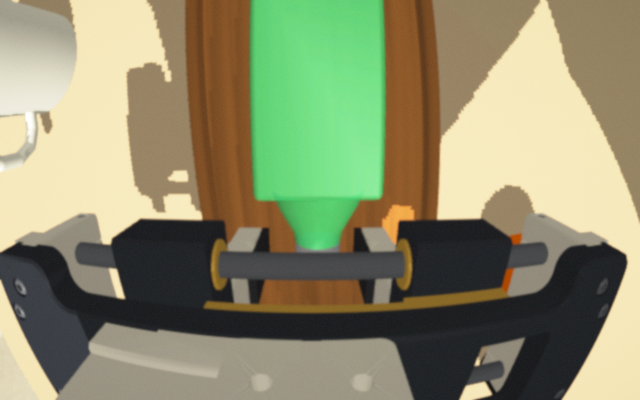

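View pics/s2.png

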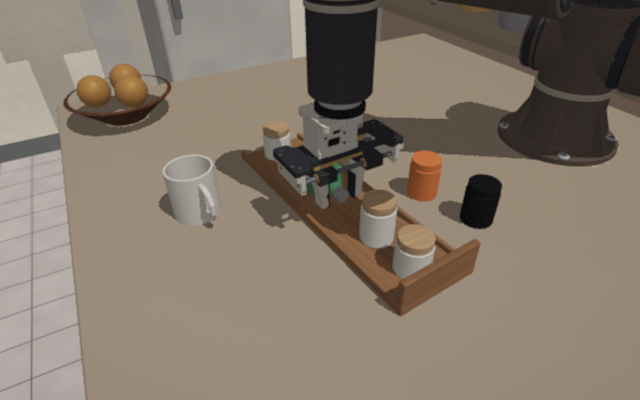

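Emit:
{"op": "apply_moves", "data": {"plan": [[170, [0, 0, 0.06], 0], [220, [0, 0, 0], 0], [255, [0, 0, 0], 0], [255, [0, 0, 0], 0], [255, [0, 0, 0], 0]], "squeeze": 10}}

```text
time_s: 5.1
tcp_pos: [0.5342, -0.0072, 0.0209]
eef_rot: [180.0, 0.0, -177.8]
contact_force: [-2.2, 1.6, 5.6]
gripper_width: 0.0231
```

Emit:
{"op": "apply_moves", "data": {"plan": [[255, [0, 0.08, -0.34], 0], [255, [0, 0.08, -0.34], 0], [255, [0, 0, -0.3], 0], [255, [0, 0, -0.3], 0], [255, [0, 0, 0], 0]]}}

```text
time_s: 5.72
tcp_pos: [0.5348, 0.0011, 0.0858]
eef_rot: [179.9, 0.1, -177.8]
contact_force: [-0.4, 2.6, 1.4]
gripper_width: 0.0226
```

```bash
python3 - <<'E'
from plant import get_state, viewer
import cv2
s=get_state();print(s['tcp_pos'],s['eef_rot'],s['contact_force'],s['gripper_width'])
a=viewer.capture('wrist')['frame'];b=viewer.capture('scene')['frame']
cv2.imwrite('pics/w3.png',a);cv2.imwrite('pics/s3.png',cv2.resize(b[80:280,200:470],None,fx=2.9,fy=2.9))
E
```

```text
[0.53475167 0.00107166 0.085844  ] [ 1.79944169e+02  1.47670322e-01 -1.77762979e+02] [-0.41299791  2.60767738  1.43743204] 0.022631420142328773
```

View pics/w3.png

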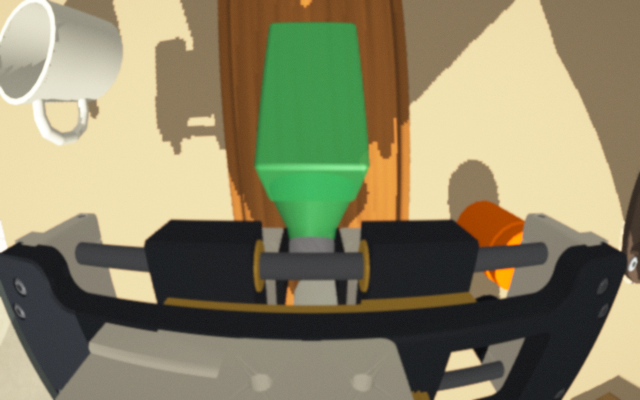

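View pics/s3.png

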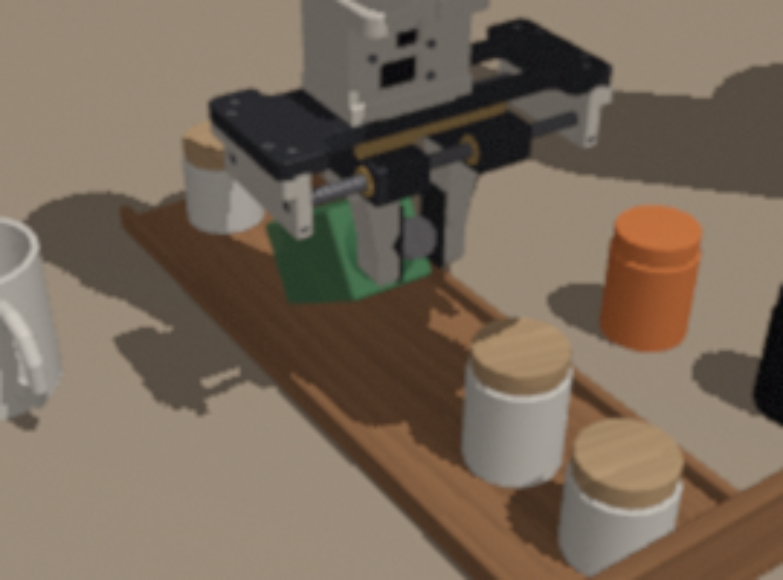

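The bottle is pivoting about its base edge as intended, tilted about 30°, and the cap is held between the pads at (315,250) in the wrist view. I continue the arc.

Emit:
{"op": "apply_moves", "data": {"plan": [[255, [0, -0.07, -0.24], 0], [255, [0, -0.08, -0.24], 0], [255, [0, -0.13, -0.16], 0], [255, [0, -0.13, -0.16], 0], [255, [0, 0, 0], 0]]}}

```text
time_s: 6.45
tcp_pos: [0.535, -0.0203, 0.1252]
eef_rot: [180.0, 0.1, -177.8]
contact_force: [-0.8, -0.1, -4.2]
gripper_width: 0.0226
```

```bash
python3 - <<'E'
from plant import get_state, viewer
import cv2
s=get_state();print(s['tcp_pos'],s['eef_rot'],s['contact_force'],s['gripper_width'])
a=viewer.capture('wrist')['frame'];b=viewer.capture('scene')['frame']
cv2.imwrite('pics/w4.png',a);cv2.imwrite('pics/s4.png',cv2.resize(b[80:280,200:470],None,fx=2.9,fy=2.9))
E
```

```text
[ 0.53496509 -0.02026117  0.12522051] [ 1.79981058e+02  6.56495893e-02 -1.77808851e+02] [-0.76459153 -0.13314004 -4.23118099] 0.02263967160826101
```

View pics/w4.png

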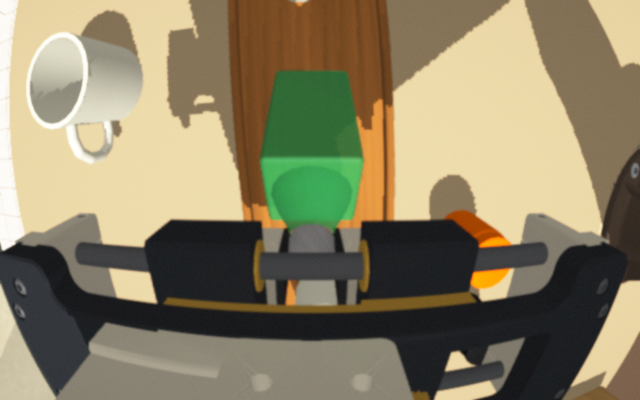

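View pics/s4.png

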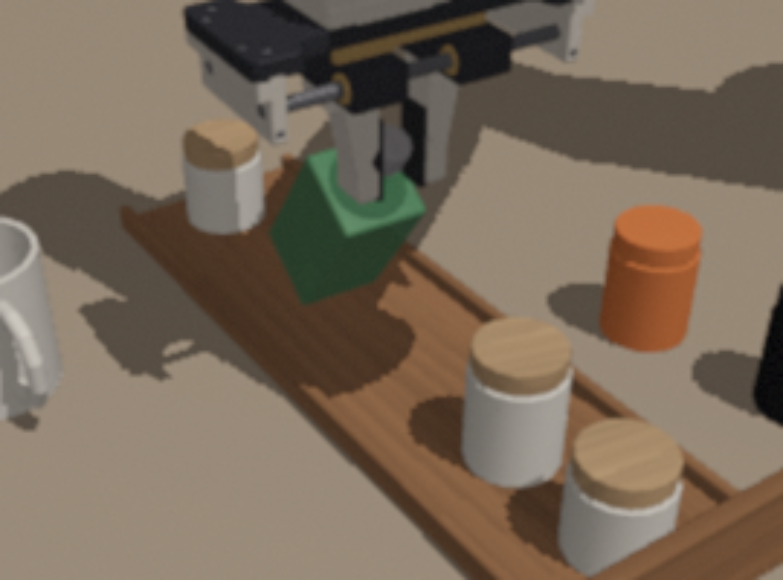

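```bash
python3 - <<'E'
from plant import get_state, viewer
from h import *
T=np.load('tray.npz')
s=get_state();c=viewer.capture('wrist')
def pair(l,r):
    o,a=wray(c,s,*l);_,b=wray(c,s,*r);k=.054/np.linalg.norm(a-b);return o+k*(a+b)/2
A=pair((276,72),(347,72));B=pair((262,158),(362,158))
print(A,B,np.linalg.norm(A-B)); d=B-A;print('tilt',np.degrees(np.arctan2(d[2],d[1])))
# alternatively: cap axis known, base rear edge known: rel y,z
cap=s['tcp_pos']+[0,0,.0141]
# point on ray of rear-base edge at distance sqrt(135^2+27^2) from cap axis in yz
o,q=wray(c,s,311.5,72);q=q/np.linalg.norm(q)
for pt,(L,h) in {'base':((311.5,72),(135,27)),'sh':((312,158),(35,27))}.items():
    o,q=wray(c,s,*pt);q/=np.linalg.norm(q);v=o-cap;Rr=np.hypot(L,h)/1e3
    b=v[1:]@q[1:];a=q[1:]@q[1:];cc=v[1:]@v[1:]-Rr**2
    for k in ((-b-np.sqrt(b*b-a*cc))/a,(-b+np.sqrt(b*b-a*cc))/a):
        p=o+k*q-cap; ang=np.degrees(np.arctan2(-p[2],-p[1])); print(pt,p,'theta',ang+np.degrees(np.arctan2(h,L)))
E
```

```text
[ 0.53744469 -0.1230536   0.04345771] [ 0.53510046 -0.06661298  0.11752693] 0.09315195731115541
tilt 52.69265874906134Traceback (most recent call last):
  File "<stdin>", line 14, in <module>
TypeError: wray() takes 4 positional arguments but 6 were given
```

Emit:
{"op": "apply_moves", "data": {"plan": [[255, [0, -0.04, -0.06], 0], [255, [0, -0.04, -0.06], 0], [255, [0, 0, 0], 0]], "squeeze": 7}}

```text
time_s: 6.98
tcp_pos: [0.535, -0.0238, 0.1308]
eef_rot: [180.0, 0.0, -177.8]
contact_force: [0.3, 0.3, -4.7]
gripper_width: 0.0227
```

```bash
cat > tilt.py <<'E'
from plant import get_state, viewer
from h import *
import sys
s=get_state();c=viewer.capture('wrist');cv2.imwrite(f'pics/{sys.argv[1]}.png',c['frame'])
print(s['time_s'],s['tcp_pos'],s['contact_force'],s['gripper_width'])
b=viewer.capture('scene')['frame'];cv2.imwrite(f'pics/{sys.argv[1]}s.png',cv2.resize(b[80:280,200:470],None,fx=2.9,fy=2.9))
E
python3 tilt.py w5
```

```text
6.975 [ 0.53499359 -0.0238094   0.13081933] [ 0.25150407  0.33583395 -4.68727947] 0.022710015114284235
```

View pics/w5.png

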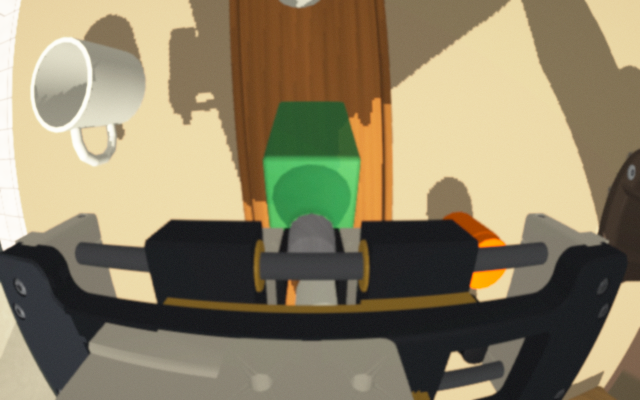

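View pics/w5s.png

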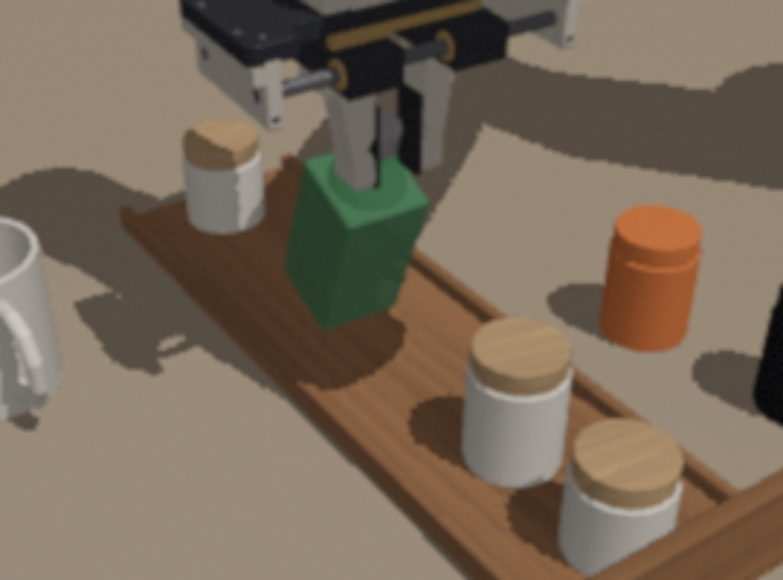

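Emit:
{"op": "apply_moves", "data": {"plan": [[255, [0, 0, -0.06], 0], [255, [0, 0, 0], 0], [255, [0, 0, 0], 0]], "squeeze": 5.5}}

```text
time_s: 7.45
tcp_pos: [0.5348, -0.0238, 0.1336]
eef_rot: [180.0, 0.0, -177.8]
contact_force: [0.2, -0.0, -3.1]
gripper_width: 0.0227
```

```bash
python3 tilt.py w6
```

```text
7.45 [ 0.53479907 -0.0237523   0.13360003] [ 0.16941327 -0.03476754 -3.0824194 ] 0.022731354526078055
```

View pics/w6.png

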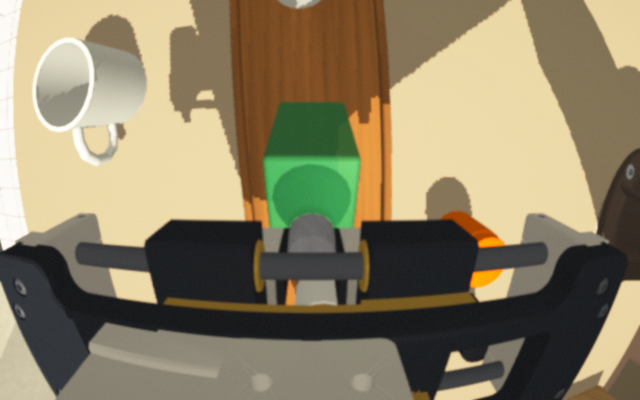

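View pics/w6s.png

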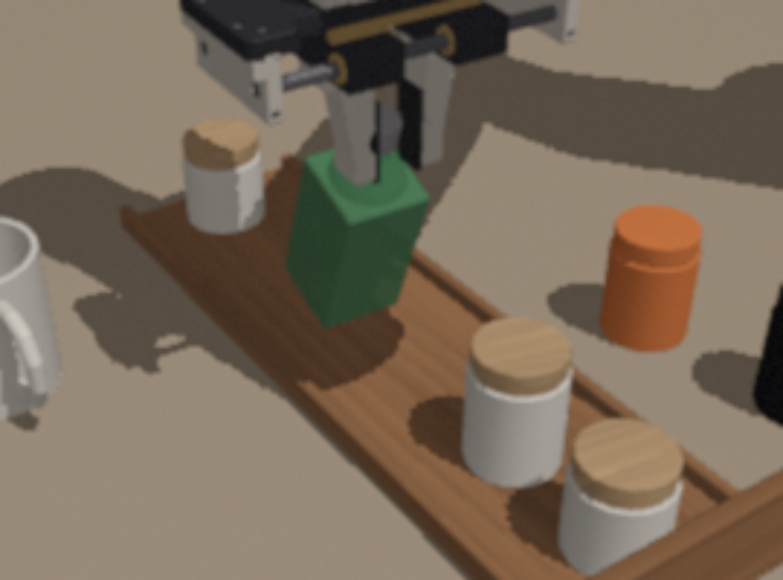

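```bash
python3 - <<'E'
from plant import get_state, viewer
from h import *
s=get_state();c=viewer.capture('wrist')
def both(pts):
  cap=s['tcp_pos']+[0,0,.0141]
  for (u,v),L in pts:
    o,q=wray(c,s,u,v);w=o-cap;Rr=np.hypot(L,27)/1e3
    b=w[1:]@q[1:];a=q[1:]@q[1:];cc=w[1:]@w[1:]-Rr**2;D=b*b-a*cc
    if D<0:print('miss');continue
    for k in ((-b-D**.5)/a,(-b+D**.5)/a):
        p=w+k*q;print(L,p,'theta',np.degrees(np.arctan2(-p[2],-p[1]))+np.degrees(np.arctan2(27,L)))
both([((312,102),135),((312,157),35)])
f=green(c['frame']);ys=np.where(f[:,300:325].any(1))[0];print(ys.min(),ys.max())
E
```

```text
135 [ 0.00201731 -0.07069313  0.11813755] theta -47.79390191153291
135 [ 0.00173191 -0.08009694 -0.11197536] theta 65.73346550685238
miss
103 216
```

Emit:
{"op": "apply_moves", "data": {"plan": [[255, [0, 0, 0.06], 0], [255, [0, -0.1, 0], 0], [255, [0, -0.3, -0.04], 0], [255, [0, -0.3, -0.04], 0], [255, [0, 0, 0], 0]], "squeeze": 4}}

```text
time_s: 8.22
tcp_pos: [0.5367, -0.0602, 0.1353]
eef_rot: [-180.0, 0.1, -177.9]
contact_force: [-0.9, 0.7, 2.6]
gripper_width: 0.0004
```

```bash
cat >> tilt.py <<'E'
g=green(c['frame']);ys=np.where(g[:,300:325].any(1))[0];print('rows',ys.min(),ys.max())
cap=s['tcp_pos']+[0,0,.0141];v=ys.min()
for L in (135,):
    o,q=wray(c,s,312,v);w=o-cap;Rr=np.hypot(L,27)/1e3
    b_=w[1:]@q[1:];a=q[1:]@q[1:];D=b_*b_-a*(w[1:]@w[1:]-Rr**2)
    if D<0: print('miss')
    else:
        k=(-b_+D**.5)/a;p=w+k*q;th=np.degrees(np.arctan2(-p[2],-p[1]))+np.degrees(np.arctan2(27,L));t=np.radians(th)
        print('theta',th,'hover mm',(cap[2]-.008)*1e3-135*np.sin(t)-27*abs(np.cos(t)))
E
python3 tilt.py w7
```

```text
8.225 [ 0.53670017 -0.06020232  0.13531303] [-0.89401269  0.71834612  2.59805873] 0.0003716760985577957
rows 161 244
theta 89.70267124196607 hover mm 6.274737498850117
```

View pics/w7.png

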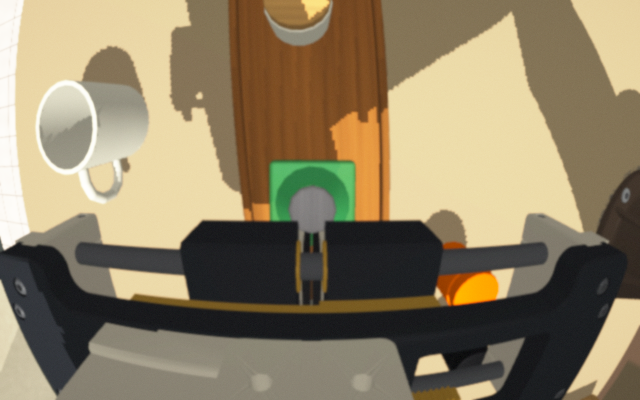

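View pics/w7s.png

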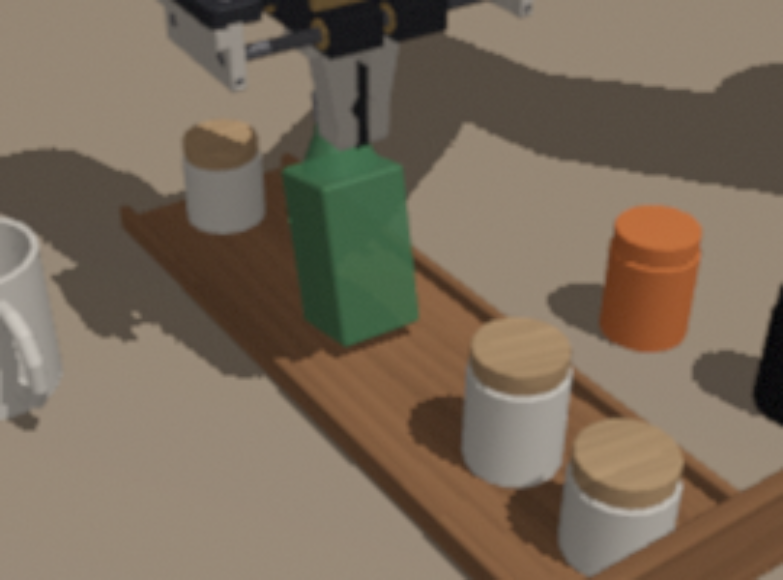

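```bash
python3 tilt.py w8
```

```text
8.325 [ 0.53662481 -0.05931484  0.13513157] [-0.54098307  0.32949587  4.01127916] 0.0006563379193833402
rows 161 244
theta 89.7089947950227 hover mm 6.096177521962622
```

View pics/w8.png

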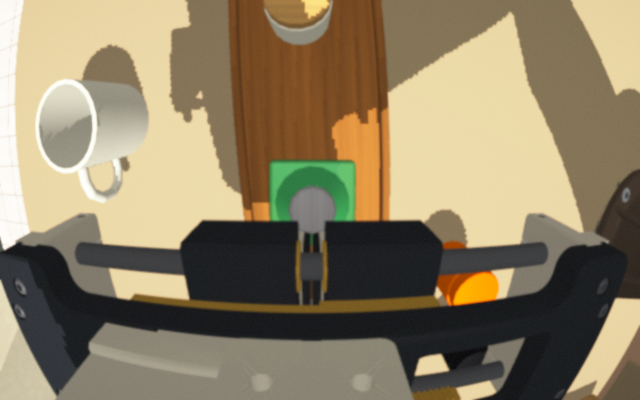

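View pics/w8s.png

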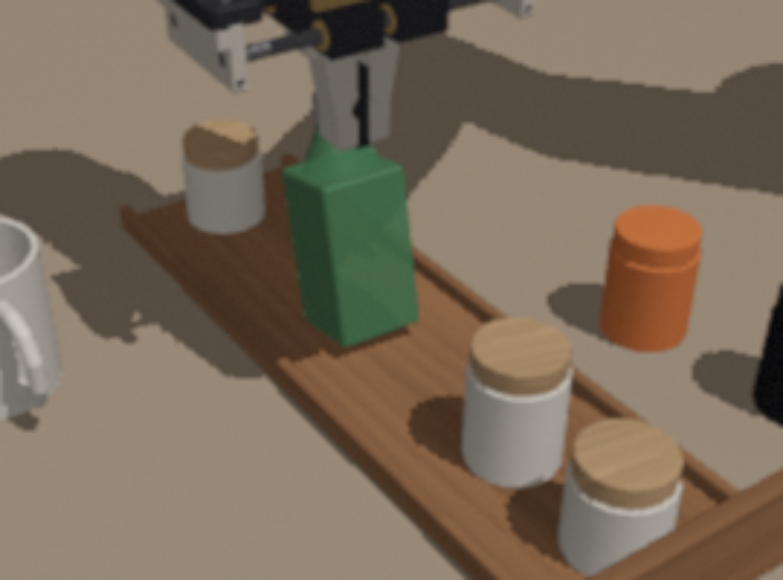

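```bash
python3 - <<'E'
import pickle
from h import *
D=pickle.load(open('c0.pkl','rb'));s=D['scene'];T=np.load('tray.npz')
F=lambda x,y:(200+x/2.9,80+y/2.9)
for b,t in[((347,343),(332,187)),((415,320),(403,165)),((310,331),(288,178))]:
    P=onz(s,*F(*b),.008);q=proj(s,P+[0,0,.1]);d=P-T['org']
    print('bottom',P,'tray',d@T['ex'],d@T['ey'],'expected upright top',(q[0]-200)*2.9,(q[1]-80)*2.9,'seen',t)
    # tilt in yz: find point at dist .1 in plane of lane
    o,r_=ray(s,*F(*t));n=T['ex'];k=((P-o)@n)/(r_@n);X=o+k*r_-P;print('  vec along,up',X@T['ey'],X[2],'lean deg',np.degrees(np.arctan2(X@T['ey'],X[2])))
E
```

```text
bottom [ 0.55190909 -0.04602998  0.008     ] tray 0.020547163857320652 -0.022560812948563352 expected upright top 343.69747677730595 199.43220624311388 seen (332, 187)
  vec along,up -0.011874091172739748 0.1023830604337419 lean deg -6.6154436476028815
bottom [ 0.50401611 -0.0462895   0.008     ] tray -0.027151892283915145 -0.018247442300299274 expected upright top 417.53507697654146 178.0333958401921 seen (403, 165)
  vec along,up -0.014297476092919434 0.10201648292972959 lean deg -7.9779655727978005
bottom [ 0.56593242 -0.06805034  0.008     ] tray 0.03240446724808948 -0.045819239328574166 expected upright top 303.5834923571147 188.55102589298738 seen (288, 178)
  vec along,up -0.017042168809388865 0.09898011241800247 lean deg -9.769270278385068
```

The fingers slipped off the cap. The bottle now leans back about 7–8°, held up by the fingertips in front of the cap at (311,210) in the wrist view. I let it come forward slowly against the fingers.

Emit:
{"op": "apply_moves", "data": {"plan": [[255, [0, 0.04, 0], 0], [255, [0, 0.04, 0], 0], [255, [0, 0.04, 0], 0], [255, [0, 0.04, 0], 0]]}}

```text
time_s: 8.93
tcp_pos: [0.5356, -0.0505, 0.1343]
eef_rot: [180.0, -0.0, -177.8]
contact_force: [-0.1, 0.9, 0.2]
gripper_width: 0.0006
```

```bash
python3 tilt.py w9
```

```text
8.925 [ 0.5356408  -0.05046308  0.13429903] [-0.12761522  0.91125232  0.18931549] 0.0005781632924714301
rows 157 241
theta 88.09212590107927 hover mm 4.574968392857183
```

View pics/w9.png

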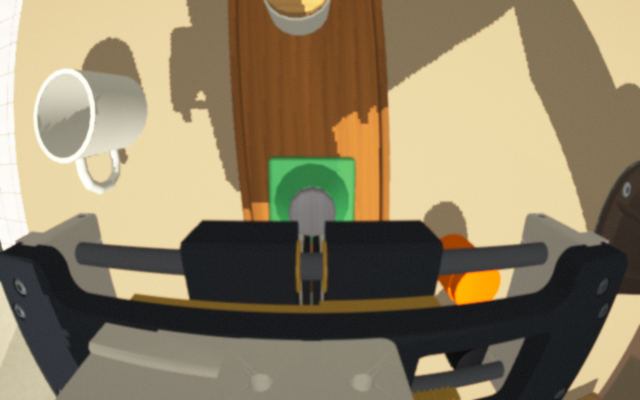

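View pics/w9s.png

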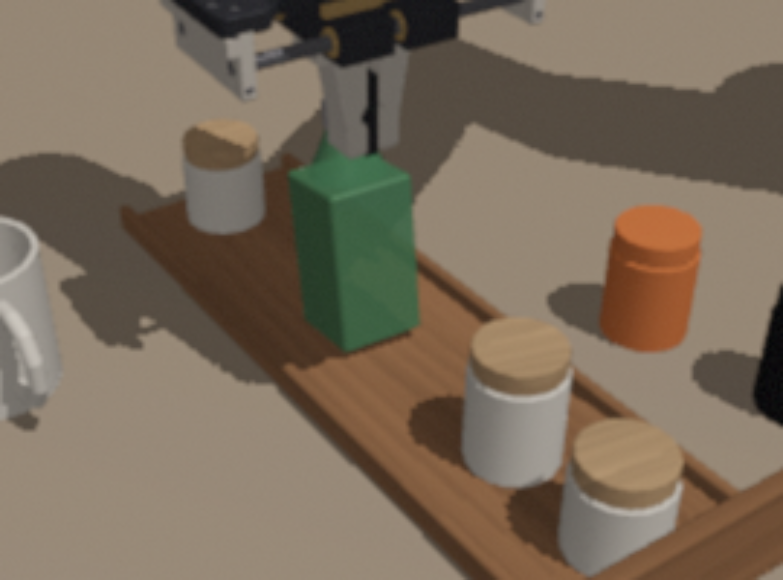

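Emit:
{"op": "apply_moves", "data": {"plan": [[255, [0, 0.04, 0], 0], [255, [0, 0.04, 0], 0], [255, [0, 0.04, 0], 0], [255, [0, 0.04, 0], 0], [255, [0, 0.04, 0], 0], [255, [0, 0.04, 0], 0], [255, [0, 0.04, 0], 0]]}}

```text
time_s: 9.9
tcp_pos: [0.5353, -0.0366, 0.1346]
eef_rot: [180.0, 0.0, -177.8]
contact_force: [0.7, 0.3, 0.6]
gripper_width: 0.0006
```

```bash
python3 tilt.py w10
```

```text
9.9 [ 0.53528421 -0.03662499  0.13456124] [0.696458   0.33445424 0.55195842] 0.00060098652107692
rows 144 190
theta 82.84254030112893 hover mm 3.3491261452936927
```

View pics/w10.png

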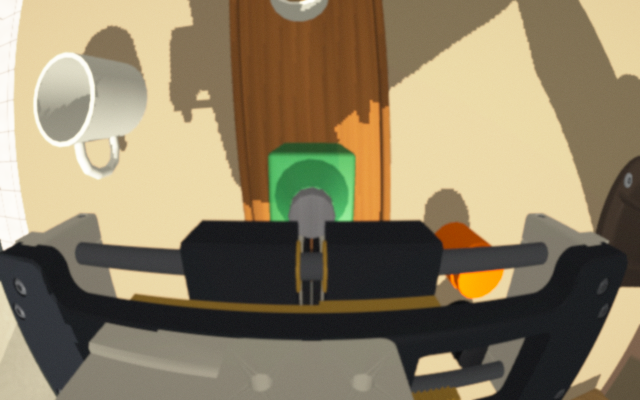

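View pics/w10s.png

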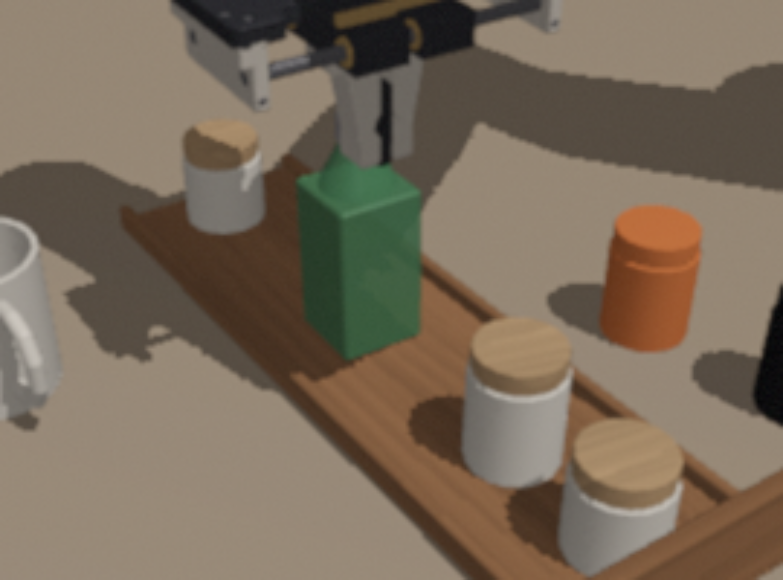

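Emit:
{"op": "apply_moves", "data": {"plan": [[255, [0, 0.05, 0], 0], [255, [0, 0.05, 0], 0], [255, [0, 0.1, 0], 0], [255, [0, 0.2, 0], 0], [255, [0, 0.1, 0], 0]]}}

```text
time_s: 10.62
tcp_pos: [0.5344, -0.0111, 0.1346]
eef_rot: [180.0, 0.0, -177.7]
contact_force: [-0.1, 0.3, 0.3]
gripper_width: 0.0007
```

```bash
python3 tilt.py w11
```

```text
10.625 [ 0.53435392 -0.01105001  0.13462886] [-0.0729838   0.30306638  0.3342109 ] 0.0006729530561521311
rows 115 199
theta 71.05794065923457 hover mm 4.27494881869263
```

View pics/w11.png

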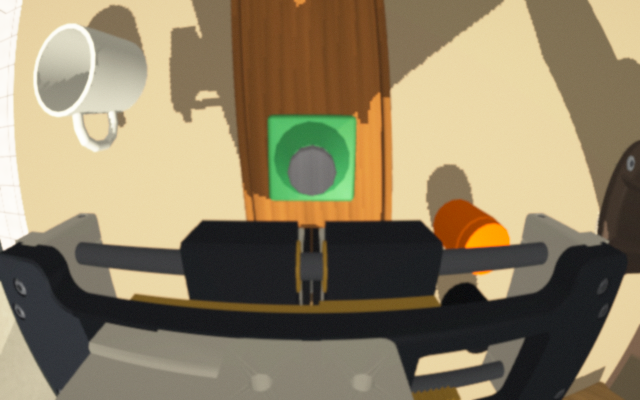

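View pics/w11s.png

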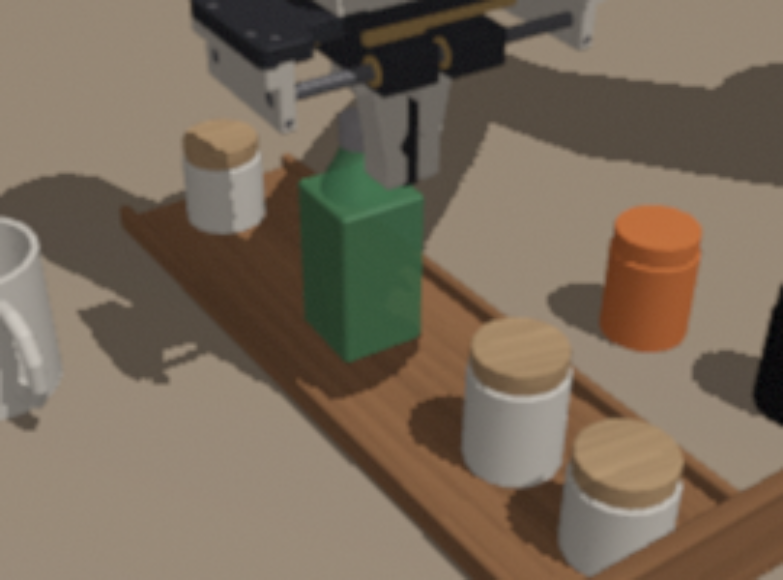

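The bottle stands upright and free. In the wrist view its cap is at (312,170), and the shoulder square spans (269,116) to (355,201). I measure it for the body grip.

```bash
python3 - <<'E'
from plant import get_state, viewer
from h import *
T=np.load('tray.npz')
s=get_state();c=viewer.capture('wrist')
g=green(c['frame']);g[240:]=0
cs,_=cv2.findContours(g,0,2);k=max(cs,key=cv2.contourArea)
bx=cv2.boxPoints(cv2.minAreaRect(k));P=np.array([wz(c,s,u,v,.108) for u,v in bx])
print(bx);print(P);ctr=P.mean(0);d=ctr-T['org'];print('ctr',ctr,'tray',d@T['ex'],d@T['ey'])
for i in range(4):
    e=P[(i+1)%4]-P[i];print(np.linalg.norm(e),np.degrees(np.arctan2(e[1],e[0])))
p=wz(c,s,312,172,.153);print('cap',p)
E
```

```text
[[266.92004  198.91785 ]
 [268.06482  114.203575]
 [355.21106  115.381226]
 [354.06628  200.09549 ]]
[[ 0.56190043 -0.02822735  0.108     ]
 [ 0.5619587  -0.08029771  0.108     ]
 [ 0.51036298 -0.08166216  0.108     ]
 [ 0.50766766 -0.02963009  0.108     ]]
ctr [ 0.53547244 -0.05495433  0.108     ] tray 0.0033336831755284516 -0.029875422189512887
0.05207038932626038 -89.93588441083044
0.05161375093448949 -178.4851638914912
0.05210183244487464 92.96534099623506
0.05425090718975431 1.4816336213328645
cap [ 0.5350153  -0.05467171  0.153     ]
```

Emit:
{"op": "apply_moves", "data": {"plan": [[255, [0, 0, -0.5], 0], [100, [0, 0, -0.4], -0.55], [0, [0, 0, 0], 0], [0, [0.03, -0.44, 0], 0], [0, [0.03, -0.44, 0], 0], [0, [0, 0, 0], 0], [0, [0, 0, 0], 0]], "squeeze": 8}}

```text
time_s: 11.65
tcp_pos: [0.5353, -0.0558, 0.1791]
eef_rot: [180.0, -0.0, -174.5]
contact_force: [-0.0, -0.4, -0.0]
gripper_width: 0.0547
```

```bash
python3 tilt.py w12
```

```text
11.65 [ 0.53532048 -0.05578491  0.17905143] [-0.03292905 -0.37268076 -0.04787431] 0.0546941382501666
rows 158 211
theta 88.5254573254721 hover mm 49.50135293695568
```

View pics/w12.png

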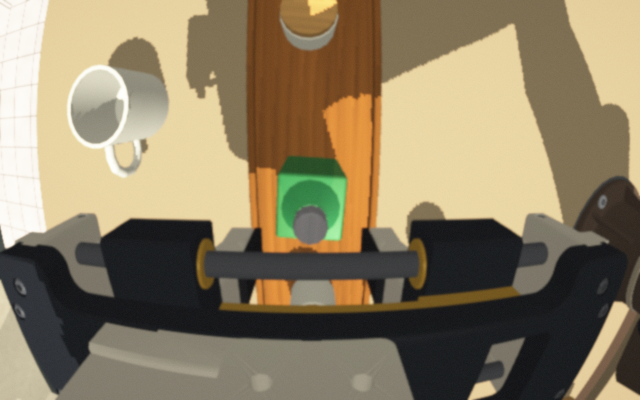

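View pics/w12s.png

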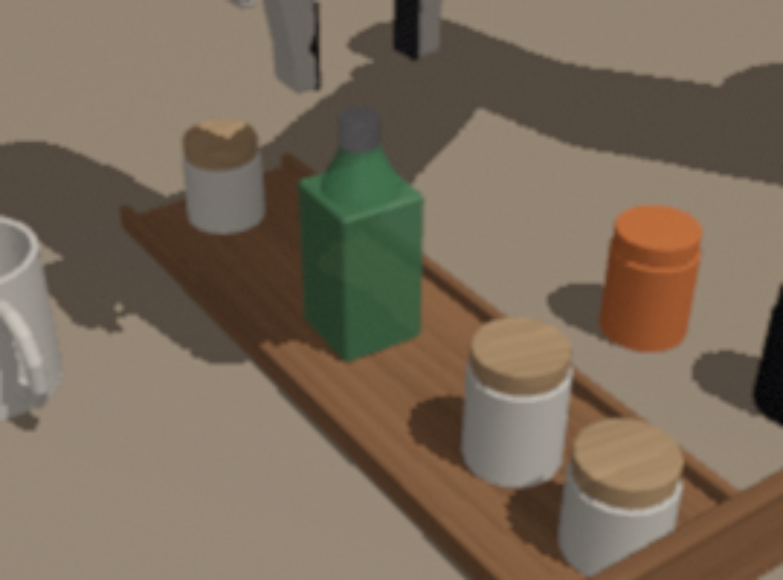

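Emit:
{"op": "apply_moves", "data": {"plan": [[0, [0, 0, 0], 0], [0, [0, 0, 0], 0], [0, [0, 0, 0], 0], [0, [0, 0, 0], 0]]}}

```text
time_s: 12.25
tcp_pos: [0.5356, -0.0558, 0.1796]
eef_rot: [180.0, 0.0, -174.5]
contact_force: [-0.1, -0.1, 1.0]
gripper_width: 0.0875
```

Emit:
{"op": "apply_moves", "data": {"plan": [[0, [0, 0, 0.5], 0], [0, [0, 0, 0.5], 0], [0, [0, 0, 0.4], 0], [0, [0, 0, 0.32], 0], [0, [0, 0, 0], 0]]}}

```text
time_s: 12.88
tcp_pos: [0.5349, -0.056, 0.0925]
eef_rot: [-180.0, -0.1, -174.5]
contact_force: [-1.2, -0.1, 0.2]
gripper_width: 0.0877
```

```bash
python3 tilt.py w13
```

```text
12.875 [ 0.53486325 -0.05604332  0.09251508] [-1.21154625 -0.12180914  0.23693981] 0.08774214514981708
rows 173 252
theta 94.51429823209897 hover mm -38.09122596002116
```

View pics/w13.png

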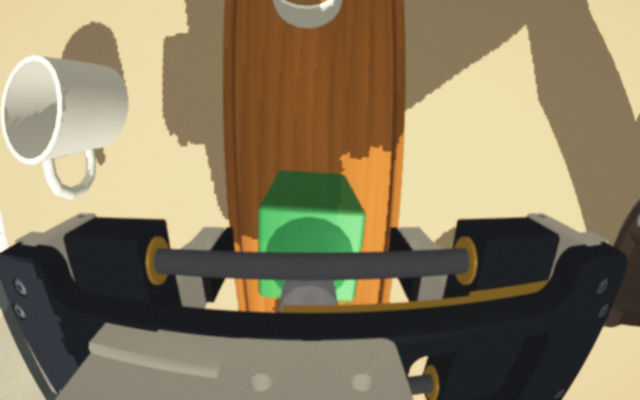

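View pics/w13s.png

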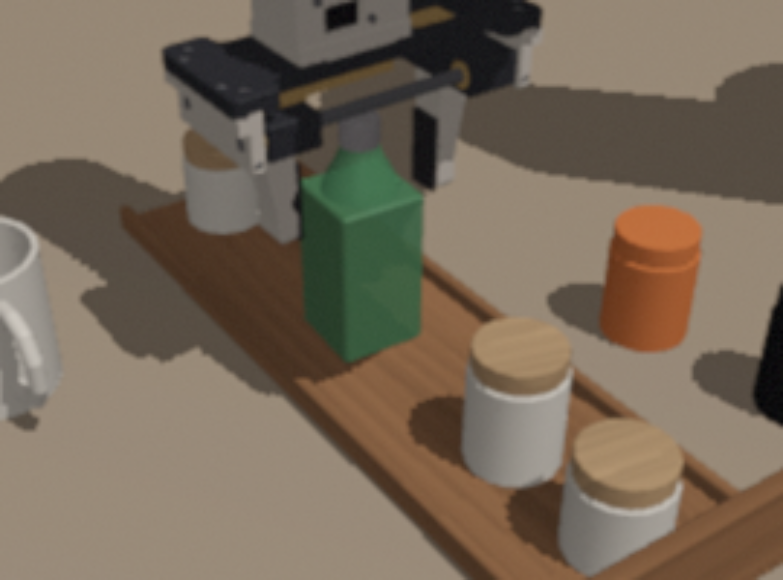

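Emit:
{"op": "apply_moves", "data": {"plan": [[60, [0, 0, 0], 0], [100, [0, 0, 0], 0], [140, [0, 0, 0], 0], [180, [0, 0, 0], 0], [180, [0, 0, 0], 0]], "squeeze": 10}}

```text
time_s: 13.6
tcp_pos: [0.5358, -0.0558, 0.0938]
eef_rot: [-180.0, 0.0, -174.5]
contact_force: [0.4, 0.6, -0.1]
gripper_width: 0.0545
```

Emit:
{"op": "apply_moves", "data": {"plan": [[220, [0, 0, 0], 0], [255, [0, 0, 0], 0], [255, [0, 0, 0], 0], [255, [0, 0, 0], 0]], "squeeze": 40}}

```text
time_s: 14.1
tcp_pos: [0.5358, -0.0558, 0.0937]
eef_rot: [180.0, 0.0, -174.5]
contact_force: [1.4, 0.7, 2.9]
gripper_width: 0.0541
```

```bash
python3 tilt.py w14
```

```text
14.1 [ 0.53578649 -0.05582266  0.09371639] [1.39253266 0.71296376 2.94983999] 0.05410176588242945
rows 172 252
theta 94.14196226887353 hover mm -36.781164405291165
```

View pics/w14s.png

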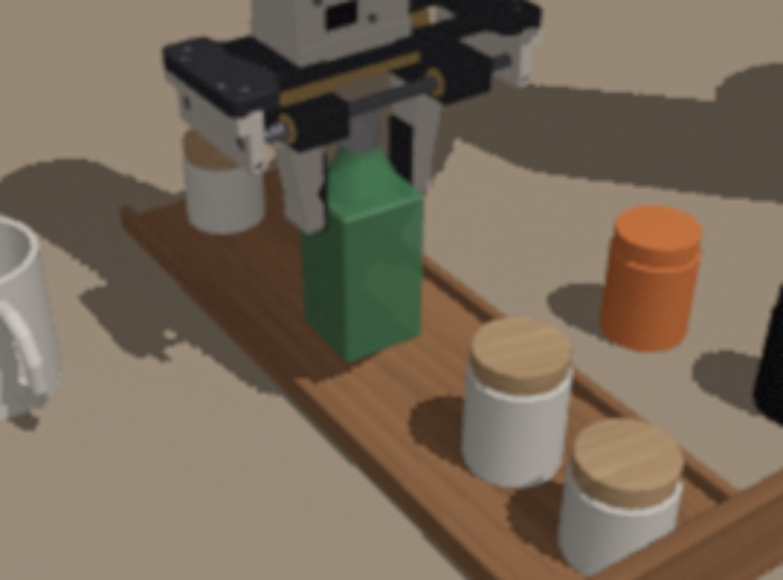

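Emit:
{"op": "apply_moves", "data": {"plan": [[255, [0.01, 0.25, 0], 0], [255, [0.01, 0.3, 0], 0], [255, [0.01, 0.3, 0], 0], [255, [0, 0.3, 0], 0], [255, [0, 0.3, 0], 0], [255, [0, 0, 0], 0]]}}

```text
time_s: 14.95
tcp_pos: [0.5266, 0.0172, 0.0936]
eef_rot: [180.0, -0.0, -174.4]
contact_force: [-1.6, 1.2, 8.7]
gripper_width: 0.0538
```

```bash
python3 tilt.py w15
```

```text
14.95 [0.52656383 0.01717718 0.09356597] [-1.6393439   1.23046531  8.69724149] 0.0538435106592351
rows 117 297
theta 71.98473765666759 hover mm -37.06584015092781
```

View pics/w15s.png

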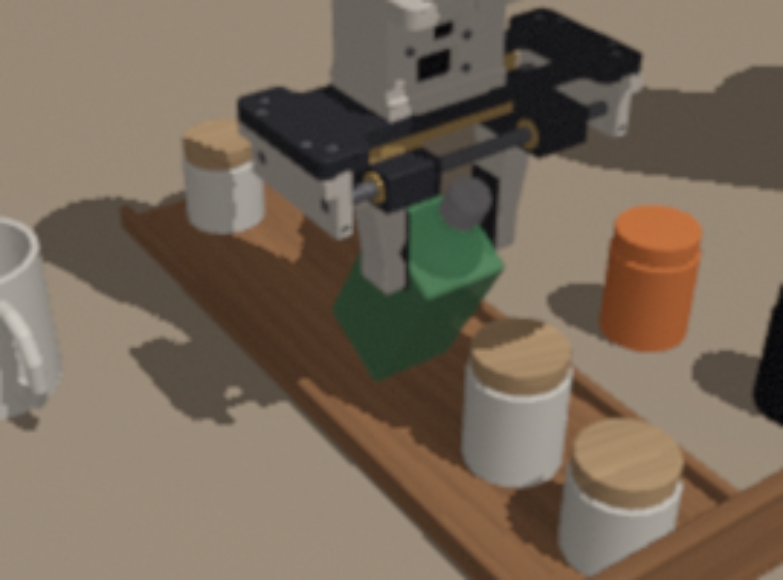

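The bottle pitched forward in the grip, because the lane floor grabs its base when it is dragged. I measure the tilt, then right it and carry it clear of the floor instead.

```bash
python3 - <<'E'
import pickle
from h import *
D=pickle.load(open('c0.pkl','rb'));s=D['scene'];T=np.load('tray.npz')
F=lambda x,y:(200+x/2.9,80+y/2.9)
for z in(.008,.012,.016):
    P=onz(s,*F(380,378),z);d=P-T['org']
    for t in((412,295),):
        o,r_=ray(s,*F(*t));n=T['ex'];k=((P-o)@n)/(r_@n);X=o+k*r_-P;print(z,'x,y',d@T['ex'],d@T['ey'],'len',np.hypot(X@T['ey'],X[2]),'lean',np.degrees(np.arctan2(X@T['ey'],X[2])))
E
```

```text
0.008 x,y 0.023549772361570964 0.01685370484066957 len 0.08161918322307467 lean 21.654744627004114
0.012 x,y 0.026409044500930835 0.020997535092807326 len 0.08089797090211408 lean 21.654744627004085
0.016 x,y 0.0292683166402907 0.02514136534494508 len 0.08017675858115345 lean 21.65474462700407
```

View pics/w15.png

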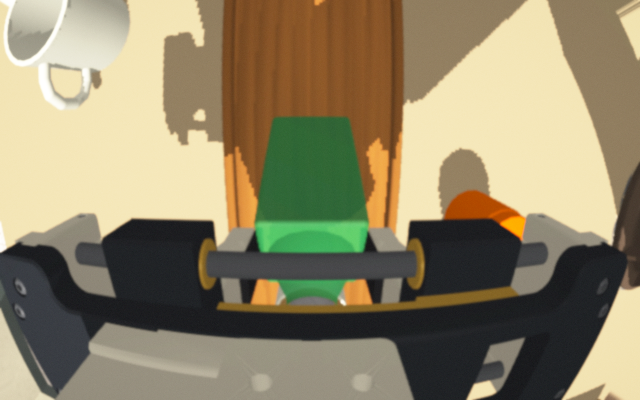

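```bash
python3 - <<'E'
from plant import get_state, viewer
from h import *
s=get_state();c=viewer.capture('wrist')
def pair(l,r):
    o,a=wray(c,s,*l);_,b=wray(c,s,*r);a/=np.linalg.norm(a);b/=np.linalg.norm(b);k=.054/np.linalg.norm(a-b);return o+k*(a+b)/2
A=pair((273,117),(349,117));B=pair((257,221),(366,221));d=B-A;print(A,B,np.linalg.norm(d),'lean',90-np.degrees(np.arctan2(d[2],d[1])))
# base edge ray with grip centre (x,y, z=tcp+.008), distance sqrt(93^2+27^2)
for gz,L in((.008,93),(.006,91)):
    g=s['tcp_pos']+[0,0,gz];o,q=wray(c,s,311,117);w=o-g;R=np.hypot(L,27)/1e3
    b=w[1:]@q[1:];a=q[1:]@q[1:];D=b*b-a*(w[1:]@w[1:]-R*R);print(D)
    for k in((-b+max(D,0)**.5)/a,(-b-max(D,0)**.5)/a):
        p=w+k*q;print(p,'lean',90-np.degrees(np.arctan2(-p[2],-p[1]))-np.degrees(np.arctan2(27,L)))
E
```

```text
[ 0.53259896 -0.05096784  0.02994488] [ 0.52754489 -0.0013587   0.10825978] 0.09284305986724041 lean 32.35251057246735
0.004722943986606078
[ 0.00597115 -0.06767655 -0.06926677] lean 28.145490574966953
[ 0.0061118  -0.06877497  0.06817627] lean 118.56032263736293
0.0043571251028713155
[ 0.00597188 -0.06768226 -0.06655157] lean 28.956812383332363
[ 0.00610697 -0.06873728  0.06546133] lean 117.07582056320012
```

Emit:
{"op": "apply_moves", "data": {"plan": [[255, [0, 0, 0.02], 0], [255, [0, -0.25, 0], 0], [255, [0, -0.25, 0], 0], [255, [0, 0, 0], 0]], "squeeze": 20}}

```text
time_s: 15.6
tcp_pos: [0.5299, -0.0087, 0.0935]
eef_rot: [180.0, 0.1, -174.5]
contact_force: [-2.5, -1.0, 13.8]
gripper_width: 0.0543
```

```bash
python3 tilt.py w16
```

```text
15.6 [ 0.52994769 -0.00872095  0.09354912] [-2.49823188 -1.01087738 13.77928726] 0.054264914523921036
rows 145 285
theta 83.318235966136 hover mm -37.575497981149184
```

View pics/w16s.png

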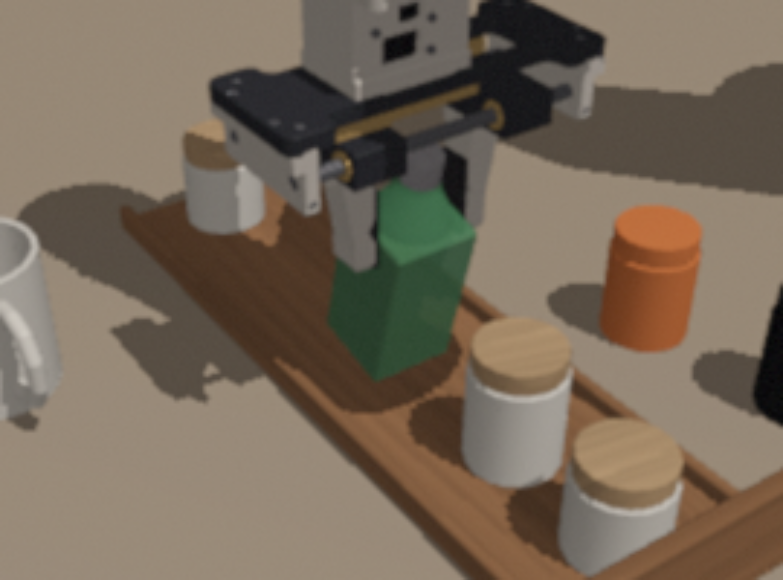

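View pics/w16.png

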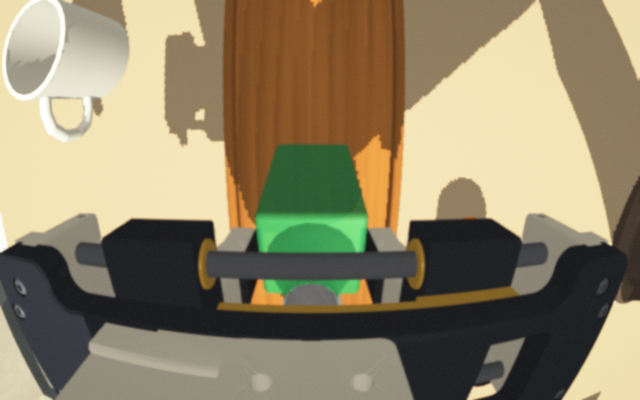

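Emit:
{"op": "apply_moves", "data": {"plan": [[255, [0, -0.2, 0], 0], [255, [0, -0.2, 0], 0], [255, [0, 0, 0], 0]], "squeeze": 15}}

```text
time_s: 16.08
tcp_pos: [0.5308, -0.0291, 0.0919]
eef_rot: [180.0, -0.1, -174.5]
contact_force: [0.2, -0.6, -0.9]
gripper_width: 0.0536
```

```bash
python3 tilt.py w17
```

```text
16.075 [ 0.53080103 -0.02907888  0.09186025] [ 0.1655023  -0.58374126 -0.85523937] 0.05357973151392507
rows 162 252
theta 90.12880800566698 hover mm -37.10010841388732
```

View pics/w17s.png

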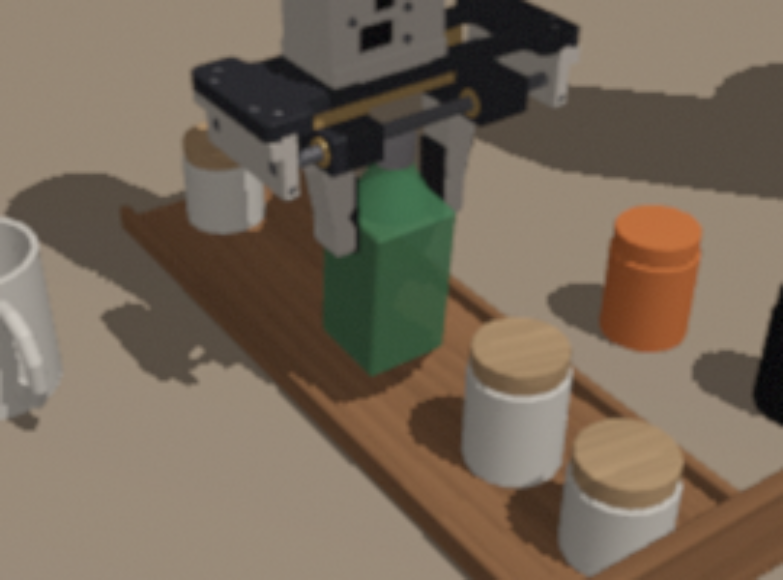

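Emit:
{"op": "apply_moves", "data": {"plan": [[255, [0, -0.1, 0], 0], [255, [0, -0.07, 0], 0], [255, [0, 0, 0], 0]], "squeeze": 10}}

```text
time_s: 16.55
tcp_pos: [0.5321, -0.0374, 0.0923]
eef_rot: [-180.0, -0.0, -174.5]
contact_force: [-0.6, -0.6, -4.1]
gripper_width: 0.0538
```

```bash
python3 tilt.py w18
```

```text
16.55 [ 0.53205286 -0.03740617  0.09233523] [-0.60539883 -0.576197   -4.08484819] 0.05384278585410724
rows 162 252
theta 90.12639998098999 hover mm -36.62400815760777
```

View pics/w18s.png

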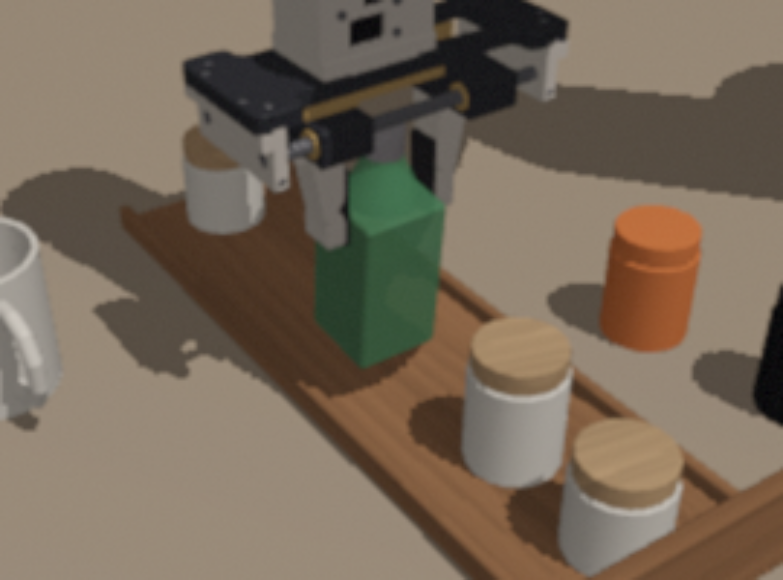

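View pics/w18.png

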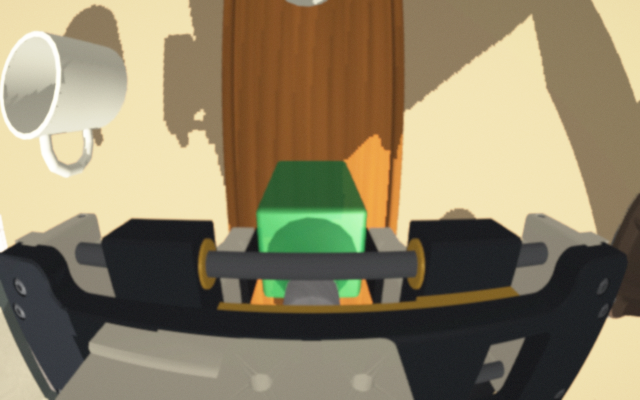

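Emit:
{"op": "apply_moves", "data": {"plan": [[255, [0, 0, 0.03], 0], [255, [0, 0, 0.03], 0], [255, [0, 0, 0.03], 0], [255, [0, 0, 0], 0]], "squeeze": 6}}

```text
time_s: 17.15
tcp_pos: [0.5327, -0.0375, 0.0892]
eef_rot: [-179.9, 0.1, -174.4]
contact_force: [-1.2, -2.6, 6.2]
gripper_width: 0.0542
```

```bash
python3 tilt.py w19
```

```text
17.15 [ 0.53273978 -0.0375186   0.08923812] [-1.1564679  -2.55061838  6.18282789] 0.05416540508749326
rows 163 252
theta 90.49284082514227 hover mm -39.889132271215296
```

View pics/w19s.png

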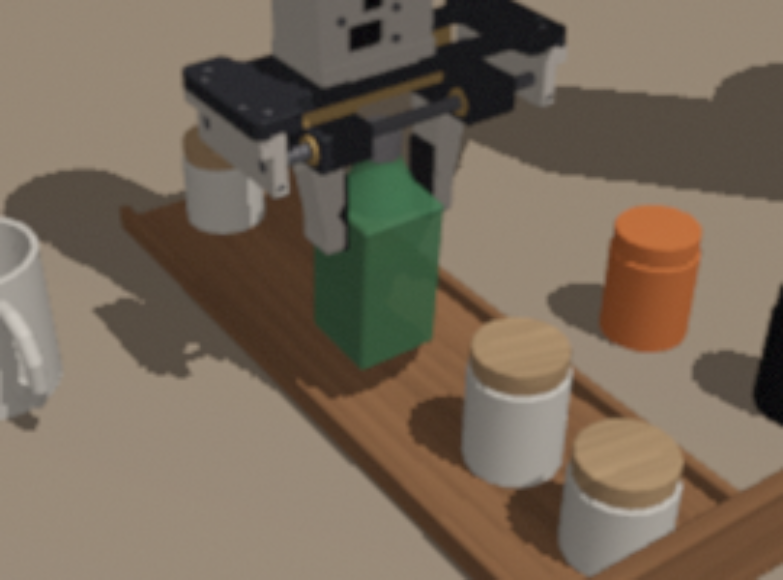

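Emit:
{"op": "apply_moves", "data": {"plan": [[255, [0, -0.03, 0], 0], [255, [0, -0.03, 0], 0], [255, [0, 0, 0], 0]], "squeeze": 3}}

```text
time_s: 17.62
tcp_pos: [0.5328, -0.0403, 0.0884]
eef_rot: [-180.0, 0.0, -174.5]
contact_force: [-1.2, -2.3, 5.6]
gripper_width: 0.0539
```

Emit:
{"op": "apply_moves", "data": {"plan": [[85, [0, 0, 0], 0], [75, [0, 0, 0], 0], [60, [0, 0, 0], 0], [60, [0, 0, 0], 0]]}}

```text
time_s: 18.12
tcp_pos: [0.5326, -0.04, 0.088]
eef_rot: [180.0, -0.0, -174.5]
contact_force: [0.2, 0.0, -0.1]
gripper_width: 0.0668
```

```bash
python3 tilt.py w20
```

```text
18.125 [ 0.5325551  -0.0399775   0.08797503] [ 0.16370784  0.01147903 -0.11804196] 0.06682628405419415
rows 165 252
theta 91.33685005088945 hover mm -41.51814168208933
```

View pics/w20s.png

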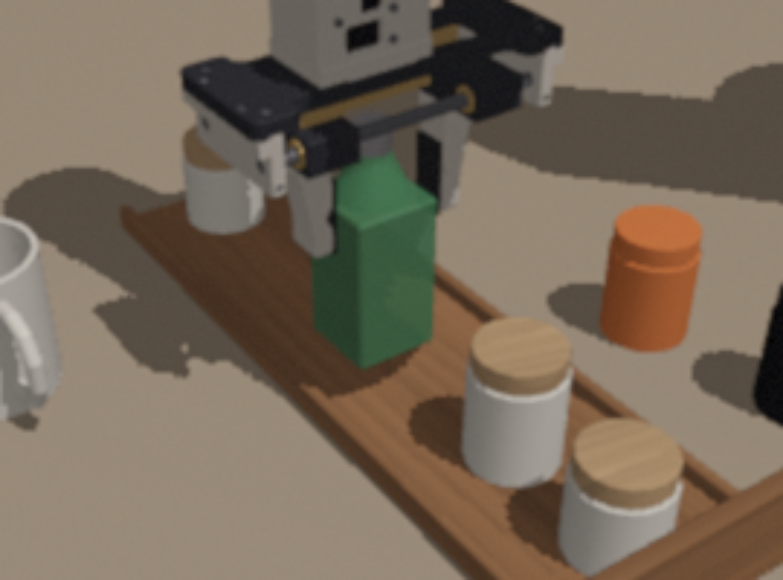

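View pics/w20.png

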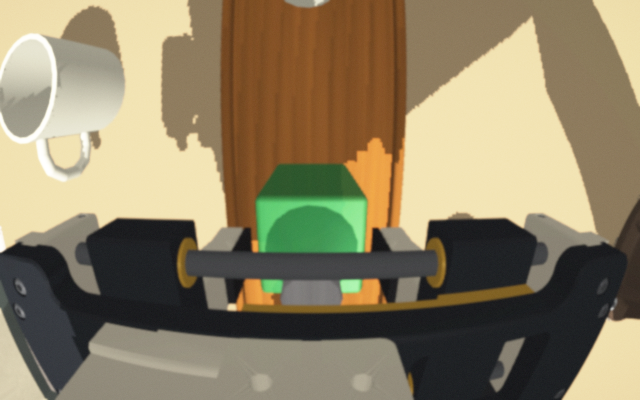

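Emit:
{"op": "apply_moves", "data": {"plan": [[110, [0, 0, -0.02], 0], [160, [0, 0, 0], 0], [200, [0, 0, 0], 0], [255, [0, 0, 0], 0], [255, [0, 0, 0], 0]], "squeeze": 20}}

```text
time_s: 18.85
tcp_pos: [0.5326, -0.0401, 0.0892]
eef_rot: [-180.0, 0.0, -174.5]
contact_force: [-0.7, 0.4, 2.0]
gripper_width: 0.0539
```

Emit:
{"op": "apply_moves", "data": {"plan": [[255, [0, 0, 0], 0], [255, [0, 0, 0], 0], [255, [0, 0, -0.04], 0], [255, [0, 0, 0], 0], [255, [0, 0, 0], 0]], "squeeze": 60}}

```text
time_s: 19.48
tcp_pos: [0.5322, -0.0401, 0.0907]
eef_rot: [180.0, -0.0, -174.5]
contact_force: [0.0, -0.7, -3.4]
gripper_width: 0.0535
```

```bash
python3 tilt.py w21; python3 - <<'E'
from plant import get_state, viewer
from h import *
T=np.load('tray.npz');s=get_state();c=viewer.capture('wrist')
for v in(197,199):
    p=wz(c,s,312,v,.11);d=p-T['org'];print(p,d@T['ex'],d@T['ey']+.027)
E
```

```text
19.475 [ 0.53219857 -0.04011737  0.09068648] [ 2.86658549e-03 -6.69699485e-01 -3.37938410e+00] 0.053547855065009205
rows 165 252
theta 91.33142276631436 hover mm -38.8044330182654
[ 0.53434348 -0.07198302  0.11      ] 0.0005843714452332048 -0.019718583372793804
[ 0.53425005 -0.07102472  0.11      ] 0.0005828446096980154 -0.018755747830000554
```

View pics/w21s.png

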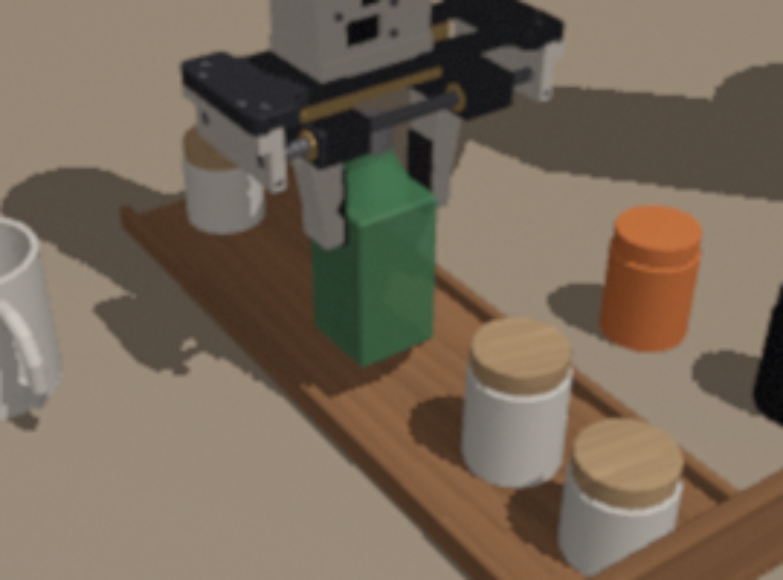

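View pics/w21.png

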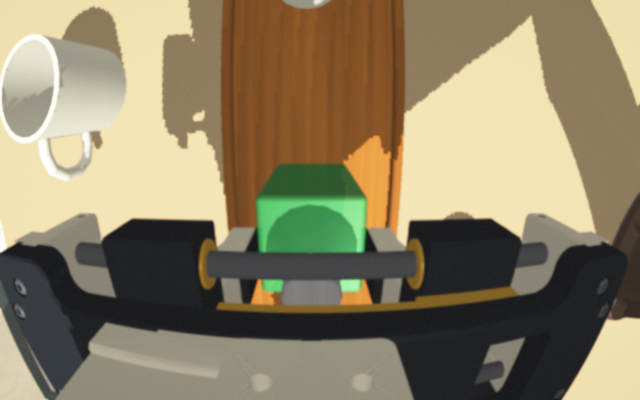

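Emit:
{"op": "apply_moves", "data": {"plan": [[255, [0, 0, -0.02], 0], [255, [0, 0.2, 0], 0], [255, [0, 0.3, 0], 0], [255, [0, 0.3, 0], 0], [255, [0, 0.2, 0], 0], [255, [0, 0.1, 0], 0], [255, [0, 0, 0], 0]]}}

```text
time_s: 20.5
tcp_pos: [0.5272, 0.0151, 0.0921]
eef_rot: [-180.0, -0.0, -174.4]
contact_force: [-0.1, 0.8, -4.4]
gripper_width: 0.0533
```

```bash
python3 tilt.py w22
```

```text
20.5 [0.52721163 0.01505743 0.09207903] [-0.13758553  0.78597796 -4.36449857] 0.05329442611095978
rows 165 252
theta 91.33257355137206 hover mm -37.41236105907174
```

View pics/w22s.png

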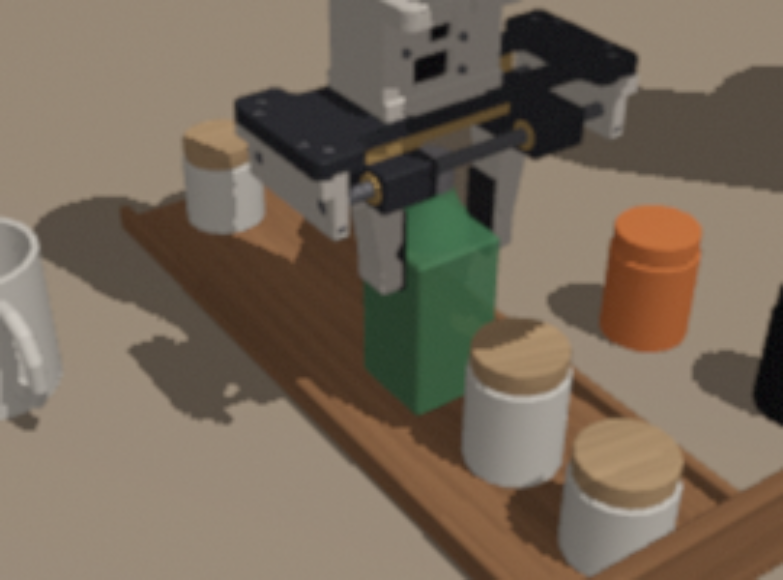

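Emit:
{"op": "apply_moves", "data": {"plan": [[255, [0, 0.1, 0], 0], [255, [0, 0.1, 0], 0], [255, [0, 0.1, 0], 0], [255, [0, 0.1, 0], 0], [255, [0, 0.1, 0], 0], [255, [0, 0.1, 0], 0], [255, [0, 0.1, 0], 0], [255, [0, 0.1, 0], 0]]}}

```text
time_s: 21.6
tcp_pos: [0.5233, 0.0547, 0.0921]
eef_rot: [-180.0, -0.0, -174.5]
contact_force: [0.4, -2.0, -3.4]
gripper_width: 0.0535
```

```bash
python3 tilt.py w23
```

```text
21.6 [0.5233029  0.05470358 0.09206478] [ 0.4421617  -2.01259426 -3.36135962] 0.05347400180917909
rows 165 252
theta 91.32945471396114 hover mm -37.425316384302306
```

View pics/w23s.png

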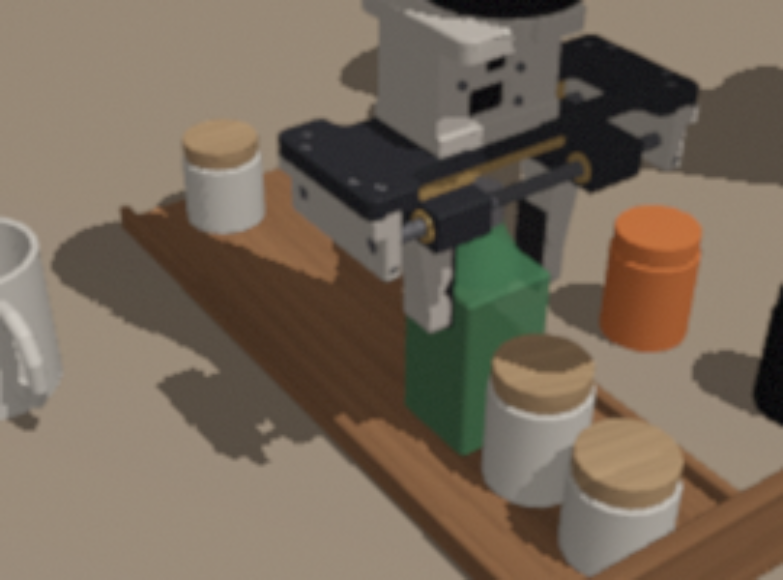

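Emit:
{"op": "apply_moves", "data": {"plan": [[255, [0, 0.08, 0], 0], [255, [0, 0.08, 0], 0], [255, [0, 0.06, 0], 0], [255, [0, 0.02, 0], 0]]}}

```text
time_s: 22.2
tcp_pos: [0.5221, 0.0663, 0.0921]
eef_rot: [-180.0, -0.0, -174.4]
contact_force: [0.5, -4.2, -2.0]
gripper_width: 0.0537
```

Emit:
{"op": "apply_moves", "data": {"plan": [[255, [0, 0.03, 0], 0], [255, [0, 0.03, 0], 0]]}}

```text
time_s: 22.45
tcp_pos: [0.5219, 0.0693, 0.0921]
eef_rot: [-180.0, -0.0, -174.5]
contact_force: [0.4, -4.8, -1.2]
gripper_width: 0.0536
```

```bash
python3 tilt.py w24
```

```text
22.45 [0.52185649 0.06927412 0.09206674] [ 0.35778176 -4.81598342 -1.24961124] 0.053580705835626616
rows 164 252
theta 90.92437288250197 hover mm -37.25127396337875
```

View pics/w24s.png

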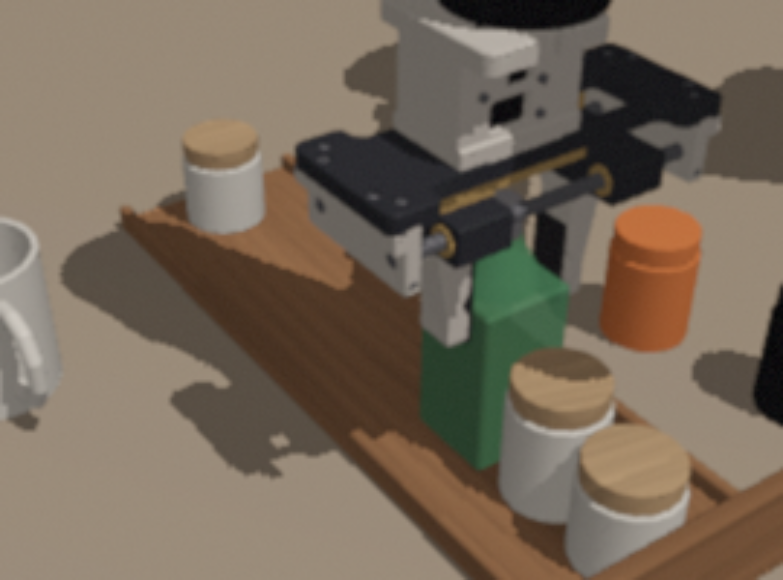

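Emit:
{"op": "apply_moves", "data": {"plan": [[255, [0, 0.02, 0], 0], [255, [0, 0.02, 0], 0]]}}

```text
time_s: 22.8
tcp_pos: [0.5217, 0.0714, 0.0921]
eef_rot: [-180.0, -0.0, -174.5]
contact_force: [0.6, -3.9, -1.2]
gripper_width: 0.0535
```

Emit:
{"op": "apply_moves", "data": {"plan": [[255, [0, 0.02, 0], 0], [255, [0, 0.02, 0], 0]]}}

```text
time_s: 23.05
tcp_pos: [0.5215, 0.0734, 0.0921]
eef_rot: [-180.0, 0.0, -174.5]
contact_force: [0.4, -4.1, -1.5]
gripper_width: 0.0535
```

Emit:
{"op": "apply_moves", "data": {"plan": [[255, [0, 0.02, 0], 0], [255, [0, 0.02, 0], 0]]}}

```text
time_s: 23.3
tcp_pos: [0.5213, 0.0754, 0.092]
eef_rot: [-180.0, -0.0, -174.5]
contact_force: [0.4, -4.3, -1.4]
gripper_width: 0.0536
```

Emit:
{"op": "apply_moves", "data": {"plan": [[255, [0, 0.02, 0], 0], [255, [0, 0.02, 0], 0]]}}

```text
time_s: 23.55
tcp_pos: [0.5211, 0.0774, 0.0921]
eef_rot: [180.0, -0.0, -174.5]
contact_force: [-0.1, -4.9, -1.7]
gripper_width: 0.0536
```

```bash
python3 tilt.py w25
```

```text
23.55 [0.52114918 0.07743461 0.09206673] [-0.1348247  -4.9282627  -1.73562986] 0.053596077622250216
rows 164 252
theta 90.93400789534431 hover mm -37.25545421640102
```

View pics/w25s.png

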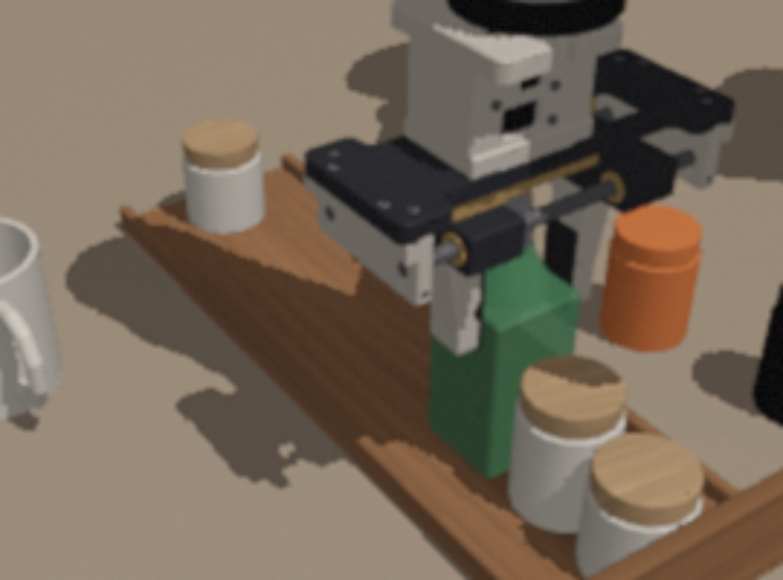

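Emit:
{"op": "apply_moves", "data": {"plan": [[255, [0, 0.02, 0], 0], [255, [0, 0.02, 0], 0]]}}

```text
time_s: 23.9
tcp_pos: [0.5208, 0.0784, 0.0923]
eef_rot: [-179.9, -0.0, -174.4]
contact_force: [0.5, -11.0, 1.2]
gripper_width: 0.0533
```

Emit:
{"op": "apply_moves", "data": {"plan": [[255, [0, 0.02, 0], 0], [255, [0, 0.02, 0], 0]]}}

```text
time_s: 24.15
tcp_pos: [0.5203, 0.0789, 0.0924]
eef_rot: [-179.8, -0.1, -174.4]
contact_force: [2.1, -19.6, 4.4]
gripper_width: 0.0535
```

Emit:
{"op": "apply_moves", "data": {"plan": [[255, [0, -0.01, 0], 0], [255, [0, 0, 0], 0]]}}

```text
time_s: 24.4
tcp_pos: [0.5203, 0.0786, 0.0923]
eef_rot: [-179.8, -0.1, -174.5]
contact_force: [1.0, -14.6, 3.0]
gripper_width: 0.0535
```

```bash
python3 tilt.py w26
```

```text
24.4 [0.52033593 0.07862393 0.0923136 ] [  0.96487802 -14.63547623   2.98795921] 0.05354106488115018
rows 163 252
theta 90.36575817248348 hover mm -36.756009594750694
```

View pics/w26s.png

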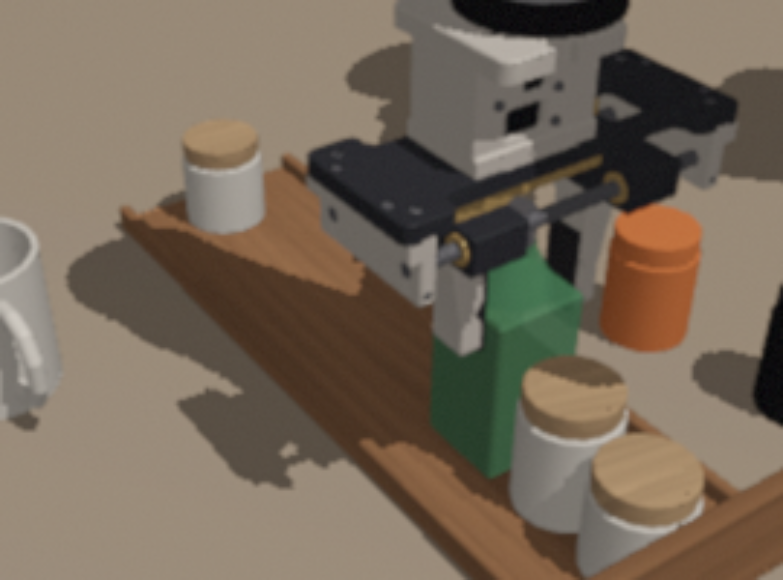

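View pics/w26.png

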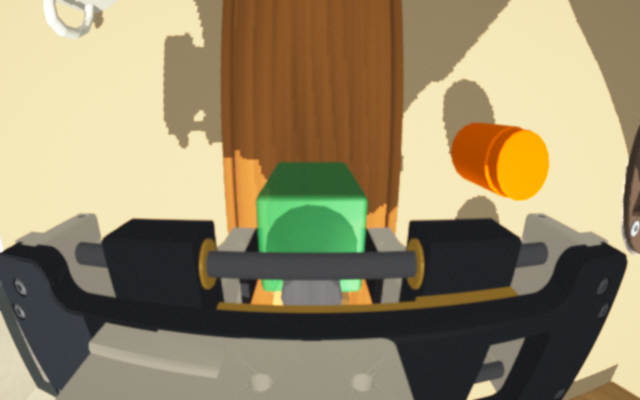

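Emit:
{"op": "apply_moves", "data": {"plan": [[255, [0, -0.01, 0], 0], [255, [0, 0, 0.02], 0], [255, [0, 0, 0.02], 0], [255, [0, 0, 0], 0]]}}

```text
time_s: 25.0
tcp_pos: [0.5206, 0.0784, 0.0905]
eef_rot: [-179.8, -0.1, -174.4]
contact_force: [0.6, -13.8, 3.8]
gripper_width: 0.0539
```

Emit:
{"op": "apply_moves", "data": {"plan": [[255, [0, 0, 0.01], 0], [255, [0, 0, 0.01], 0], [255, [0, 0, 0], 0]]}}

```text
time_s: 25.38
tcp_pos: [0.5207, 0.0785, 0.0896]
eef_rot: [-179.8, -0.1, -174.4]
contact_force: [0.8, -14.3, 3.6]
gripper_width: 0.0533
```

```bash
python3 tilt.py w27
```

```text
25.375 [0.52072117 0.07847727 0.08963318] [  0.77309722 -14.30197288   3.60813488] 0.05334638717276548
rows 164 252
theta 90.79383135207237 hover mm -39.627935832859514
```

View pics/w27s.png

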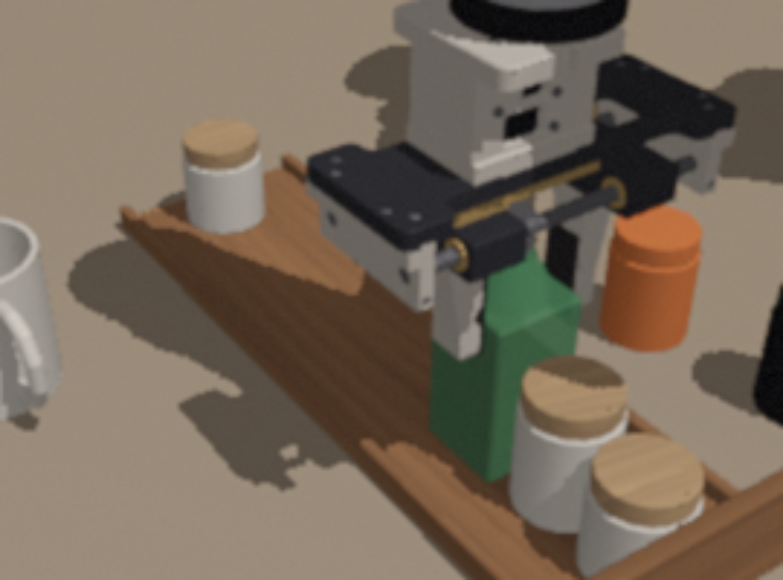

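Emit:
{"op": "apply_moves", "data": {"plan": [[255, [0, -0.012, 0], 0], [255, [0, 0, 0.01], 0], [255, [0, 0, 0.01], 0], [255, [0, 0, 0], 0]]}}

```text
time_s: 25.98
tcp_pos: [0.5208, 0.0782, 0.0893]
eef_rot: [-179.9, -0.0, -174.4]
contact_force: [-2.5, -11.3, 10.8]
gripper_width: 0.0534
```

Emit:
{"op": "apply_moves", "data": {"plan": [[255, [0, -0.01, 0], 0], [255, [0, 0, 0], 0]], "squeeze": 20}}

```text
time_s: 26.22
tcp_pos: [0.5208, 0.0782, 0.0893]
eef_rot: [-179.9, -0.0, -174.4]
contact_force: [-2.9, -9.1, 10.6]
gripper_width: 0.0539
```

Emit:
{"op": "apply_moves", "data": {"plan": [[255, [0, 0, 0], 0], [255, [0, 0, 0], 0], [85, [0, 0, 0], 0], [60, [0, 0, 0], 0], [60, [0, 0, 0], 0], [40, [0, 0, 0], 0]], "squeeze": 5}}

```text
time_s: 26.98
tcp_pos: [0.5211, 0.0795, 0.0881]
eef_rot: [180.0, 0.0, -174.5]
contact_force: [-0.7, -0.5, -0.8]
gripper_width: 0.0711
```

```bash
python3 tilt.py w28
```

```text
26.975 [0.52109145 0.07945981 0.08806318] [-0.6753755  -0.48794518 -0.82308497] 0.07107412278453544
rows 162 252
theta 90.14174665534298 hover mm -40.90320654827468
```

View pics/w28s.png

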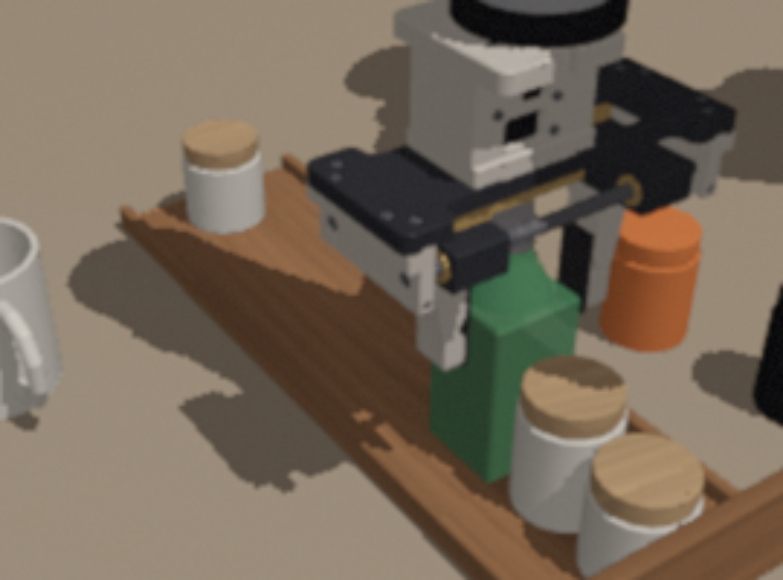

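View pics/w28.png

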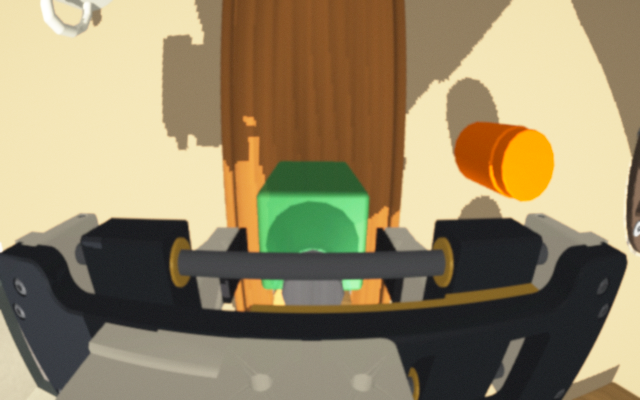

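Emit:
{"op": "apply_moves", "data": {"plan": [[0, [0, 0, 0], 0], [0, [0, 0, -0.05], 0], [0, [0, 0, -0.3], 0], [0, [0, 0, -0.6], 0], [0, [0, 0, -0.8], 0], [0, [0, 0, -0.8], 0], [0, [0, 0, 0], 0]]}}

```text
time_s: 27.95
tcp_pos: [0.5229, 0.0799, 0.2202]
eef_rot: [179.9, 0.4, -174.4]
contact_force: [-0.4, -0.2, 0.1]
gripper_width: 0.0875
```

```bash
python3 tilt.py w29
```

```text
27.95 [0.52293106 0.0799248  0.22023782] [-0.418573   -0.22723783  0.09514384] 0.0875085389191948
rows 145 210
theta 83.44900195221831 hover mm 89.13891089843281
```

View pics/w29s.png

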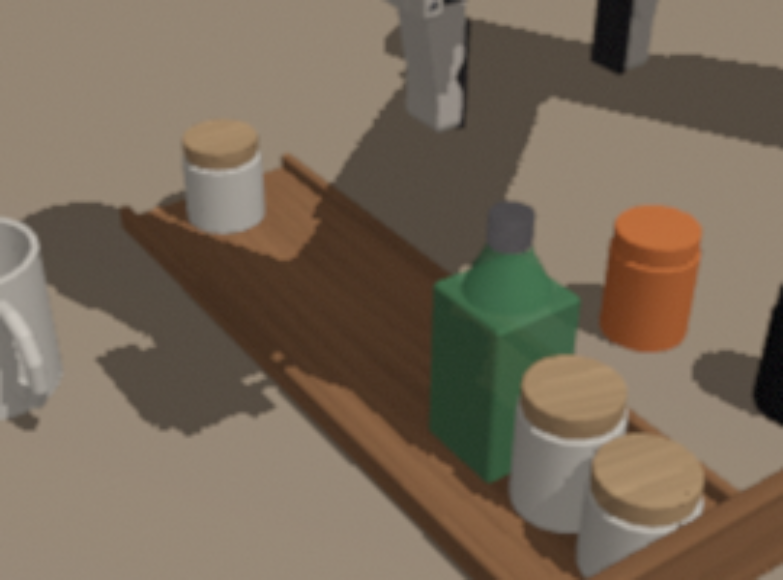

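View pics/w29.png

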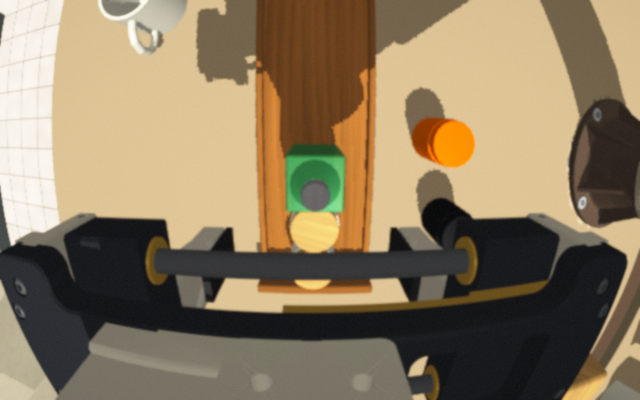

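Emit:
{"op": "apply_moves", "data": {"plan": [[0, [0, -0.8, -0.3], 0], [0, [0, -1, 0], 0], [0, [0, -1, 0], 0], [0, [0, -1, 0], 0], [0, [0, -1, 0], 0], [0, [0, -1, 0], 0], [0, [0, 0, 0], 0]]}}

```text
time_s: 28.92
tcp_pos: [0.548, -0.2122, 0.2288]
eef_rot: [180.0, -0.2, -174.7]
contact_force: [-0.6, 0.6, -0.6]
gripper_width: 0.0874
```

```bash
python3 - <<'E'
from plant import get_state, viewer
from h import *
s=get_state();print(s['tcp_pos'])
for n in('top','scene'):
    f=viewer.capture(n)['frame']
    if n=='top': cv2.imwrite('pics/t30.png',cv2.resize(f[165:275,205:455],None,fx=3.2,fy=3.2,interpolation=cv2.INTER_CUBIC)); cv2.imwrite('pics/t30f.png',f)
    else: cv2.imwrite('pics/s30.png',cv2.resize(f[110:310,220:490],None,fx=2.9,fy=2.9,interpolation=cv2.INTER_CUBIC))
E
```

```text
[ 0.5480284  -0.21219536  0.2288074 ]
```

View pics/t30.png

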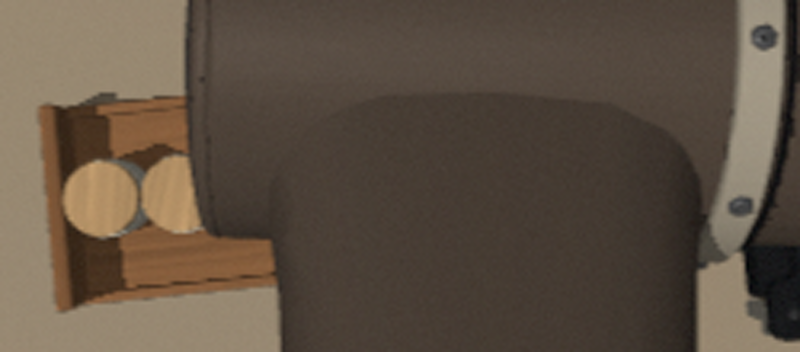

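View pics/s30.png

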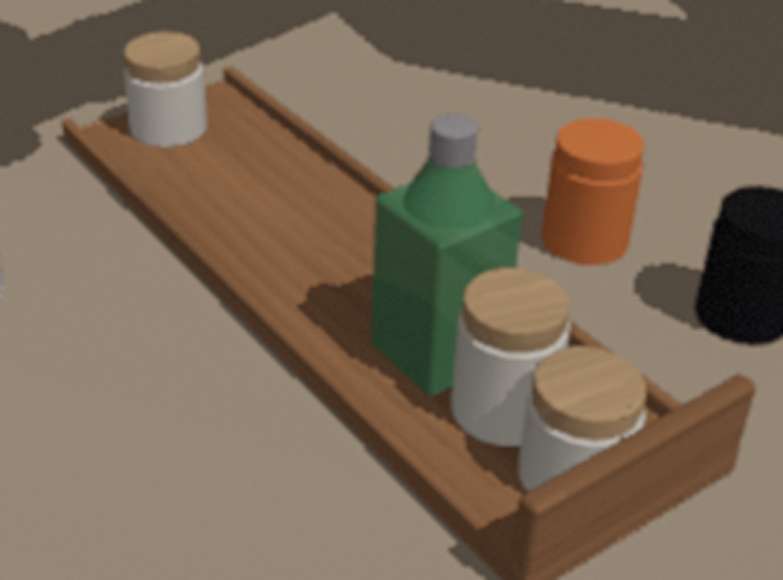

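```bash
python3 - <<'E'
import pickle
from h import *
D=pickle.load(open('c0.pkl','rb'));c=D['top'];s=D['scene'];T=np.load('tray.npz')
def tr(p):
    d=p-T['org'];return np.round([d@T['ex'],d@T['ey']],4)
P=lambda x,y,z:onz(c,205+x/3.2,165+y/3.2,z); S=lambda x,y,z:onz(s,220+x/2.9,110+y/2.9,z)
L,H=P(101,198,.07),P(181.5,193,.082)
print('top low',tr(L),'high',tr(H),'d',np.linalg.norm((L-H)[:2]))
L,H,B=S(588,382,.07),S(516,300,.082),S(453.5,127,.153)
print('scene low',tr(L),'high',tr(H),'bottle cap',tr(B),np.linalg.norm((L-H)[:2]),np.linalg.norm((B-H)[:2]))
for b,t in[((432,392),(432,238))]:
    p=S(*b,.008);q=proj(s,p+[0,0,.1]);print('front corner',tr(p),'expected top',(q-[220,110])*2.9,'seen',t)
    o,r_=ray(s,220+t[0]/2.9,110+t[1]/2.9);k=((p-o)@T['ex'])/(r_@T['ex']);X=o+k*r_-p;print('lean',np.degrees(np.arctan2(X@T['ey'],X[2])))
print('bottle from cap by scene0 check: jhigh0 scene', tr(S(462,262,.082)),'jlow0',tr(S(568,367,.07)))
E
```

```text
top low [0.003  0.2029] high [0.0009 0.1477] d 0.055212496521997466
scene low [0.0061 0.2056] high [0.0038 0.1525] bottle cap [0.0046 0.0998] 0.05310935442875556 0.05272585051990539
front corner [0.0247 0.1203] expected top [442.60124651 238.64501846] seen (432, 238)
lean -4.61362330038844
bottle from cap by scene0 check: jhigh0 scene [0.0056 0.1144] jlow0 [0.0064 0.1929]
```

```bash
python3 - <<'E'
from plant import viewer
from h import *
c=viewer.capture('scene');f=c['frame']
cv2.imwrite('pics/s31.png',cv2.resize(f[140:290,330:460],None,fx=4,fy=4,interpolation=cv2.INTER_CUBIC))
E
```

```text
(no output)
```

View pics/s31.png

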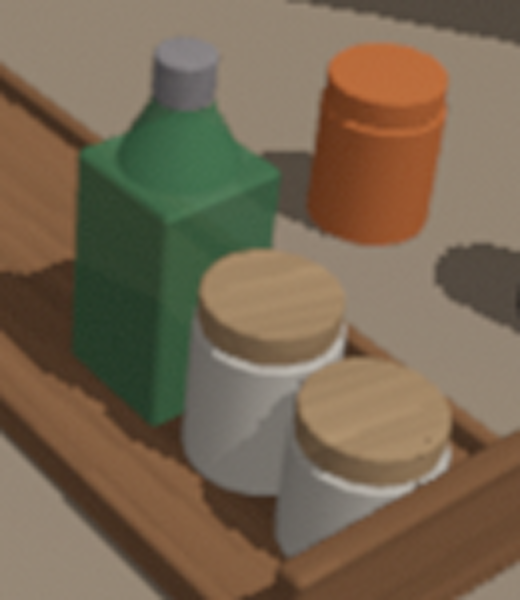

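```bash
python3 - <<'E'
import pickle
from h import *
D=pickle.load(open('c0.pkl','rb'));s=D['scene'];T=np.load('tray.npz')
def tr(p):
    d=p-T['org'];return np.round([d@T['ex'],d@T['ey']],4)
S=lambda x,y,z:onz(s,330+x/4,140+y/4,z)
for b,t in[((156,423),(169,220)),((75,352),(79,157))]:
    p=S(*b,.008);q=proj(s,p+[0,0,.1]);print(tr(p),'expected',(q-[330,140])*4,'seen',t,'top',tr(S(*t,.108)))
print('right top',tr(S(279,178,.108)),'cap',tr(S(186,54,.153)))
E
```

```text
[0.0255 0.1213] expected [170.66145458 211.34673541] seen (169, 220) top [0.0291 0.1249]
[0.0262 0.0705] expected [ 81.11777199 144.92649597] seen (79, 157) top [0.0315 0.0764]
right top [-0.0187  0.1277] cap [0.004  0.0993]
```

```bash
python3 - <<'E'
import cv2
a=cv2.imread('pics/w12s.png')[90:370,280:440];cv2.imwrite('pics/w12z.png',cv2.resize(a,None,fx=2,fy=2))
E
```

```text
(no output)
```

View pics/w12z.png

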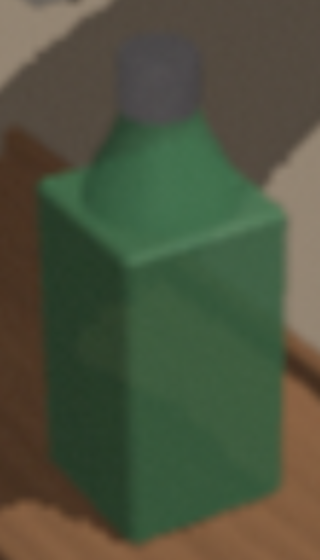

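```bash
python3 - <<'E'
import pickle
from h import *
D=pickle.load(open('c0.pkl','rb'));s=D['scene'];T=np.load('tray.npz')
def tr(p):
    d=p-T['org'];return np.round([d@T['ex'],d@T['ey']],4)
F=lambda x,y:(200+(280+x/2)/2.9,80+(90+y/2)/2.9)
S=lambda x,y,z:onz(s,*F(x,y),z)
for b,t in[((133,543),(126,264)),((50,465),(42,185))]:
    p=S(*b,.008);print(tr(p),'exp px',proj(s,p+[0,0,.1]),'seen',F(*t),'top',tr(S(*t,.108)))
E
```

```text
[ 0.0309 -0.0075] exp px [318.3042131 154.6513176] seen (318.2758620689655, 156.55172413793105) top [ 0.0341 -0.0027]
[ 0.0302 -0.0551] exp px [302.83629707 142.33548852] seen (303.7931034482759, 142.9310344827586) top [ 0.03   -0.0525]
```

```bash
python3 -c "
from plant import close_job
print(close_job())"
```

```text
the job is handed in; nothing more can be done
None
```

The bottle is standing upright on the lane floor again, tight against jar_high and jar_low, which are up against the end board. I handed the job in after about 29 s, and it gave no verdict.

**Standing it up:** I gripped the cap and pivoted the bottle up about its base edge. The fingers slipped off near the end, and the bottle came to rest leaning about 7° back against them. I let it come forward slowly until it stood.

**Pushing the row:** I then gripped the body. My first attempt to drag the bottle along the floor pitched it forward about 30° in the grip. I righted it, regripped at 60 N, lifted it about 2–3 mm and pushed the row that way. The wrist read 19.6 N at the peak and held about 14 N for roughly a second against the board. I then eased off, set the bottle down and released it.

**Last checks:**
- **Spacing:** from the top view, the far jar is about 203 mm along the lane (197 mm needed). The jars are about 55 mm apart, axis to axis, by the top view and 53 mm by the scene view. The bottle and near jar are about 53 mm apart, seen only in the scene view because the arm blocked the top view.
- **Centre line:** the bottle and both jars are within about 6 mm of it.
- **Upright:** the bottle matches its earlier free-standing view to about 1°.
- **Disagreement:** the scene camera puts everything 3–5 mm further along +x and +y than the top camera. I put that down to calibration.
- **jar_end and mug:** I never touched either. In the scene view jar_end looks unmoved. I did not measure its position or the mug's again.

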